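# Restock the bottle chiller and reset its sunken thermostat dial

### The job

First switch the bottle chiller off by turning the dial sunk in its housing fully anticlockwise to the stop. With it off, stand the bottles that have tipped over upright again and add all the bottles waiting on the counter, so that every bottle stands upright on the floor of the chiller's lane. Only then switch it back on by turning the dial clockwise exactly four clicks from the stop, and leave the other kitchen things where they are.

Things in the scene. Friction and masses are not known exactly. Their poses are not given: they have to be found in the camera images.
- lane (a point): centre of the fixed chiller's bottle lane, on the lane floor, 45 mm above the counter. y runs along the lane towards the dial housing, x across it away from the robot, z up. Flat steel trough 560 mm long (y -280 to +280 mm), 68 mm wide, between lips 8 mm thick that rise 12 mm above the lane floor on both sides and at the -y end; the housing wall closes the +y end
- dial_well (a point): centre of the rim of the dial's round well, 92 mm across and 38 mm deep, in the top of the white dial housing at the lane's +y end; x, y, z as for the lane. The housing is 160 mm (x) by 170 mm (y), centred here, its top 150 mm above the counter; the well's black rim stands 2 mm above the top. Ticks round the well mark the clicks, the long red one OFF
- dial_grip (a point): thermostat dial: a black bar knob 46 mm long (its x axis), 14 mm wide (y) and 29 mm tall, upright in the well. This point is on the turning axis, 20 mm above the well floor, 12 mm below the top of the bar and 18 mm below the housing top; the bar's sides are free down to 3 mm above the well floor. Its white pointer line lies to the -x side
- dial (a joint): turn of the dial from its OFF stop, rad: 0 at the stop (fully anticlockwise seen from above), growing clockwise (seen from above) to the other stop at 3.49. It rests in clicks 0.349 rad (20 degrees) apart, the stop being click 0, and needs about 0.07 N m to pass from one to the next
- tipped_a_mid (a point): green-glass bottle with a brass-coloured cap, at first lying on its side in the lane: 54 mm in diameter, 110 mm tall, about 0.25 kg, bottom-heavy; straight to 66 mm, screw cap on top 32 mm in diameter, 22 mm tall. Origin at its centre, half-way up (55 mm above the base, 44 mm below mid-cap); z axis from base to cap (may be absent)
- tipped_b_mid (a point): green-glass bottle with a brass-coloured cap, at first lying on its side in the lane: 54 mm in diameter, 110 mm tall, about 0.25 kg, bottom-heavy; straight to 66 mm, screw cap on top 32 mm in diameter, 22 mm tall. Origin at its centre, half-way up (55 mm above the base, 44 mm below mid-cap); z axis from base to cap (may be absent)
- fresh_a_mid (a point): green-glass bottle with a brass-coloured cap, at first standing on the counter in front of the chiller: 54 mm in diameter, 110 mm tall, about 0.25 kg, bottom-heavy; straight to 66 mm, screw cap on top 32 mm in diameter, 22 mm tall. Origin at its centre, half-way up (55 mm above the base, 44 mm below mid-cap); z axis from base to cap (may be absent)
- fresh_b_mid (a point): green-glass bottle with a brass-coloured cap, at first standing on the counter in front of the chiller: 54 mm in diameter, 110 mm tall, about 0.25 kg, bottom-heavy; straight to 66 mm, screw cap on top 32 mm in diameter, 22 mm tall. Origin at its centre, half-way up (55 mm above the base, 44 mm below mid-cap); z axis from base to cap (may be absent)
- fresh_c_mid (a point): green-glass bottle with a brass-coloured cap, at first standing on the counter in front of the chiller: 54 mm in diameter, 110 mm tall, about 0.25 kg, bottom-heavy; straight to 66 mm, screw cap on top 32 mm in diameter, 22 mm tall. Origin at its centre, half-way up (55 mm above the base, 44 mm below mid-cap); z axis from base to cap (may be absent)
- neighbour_a_mid (a point): brown-glass bottle with a white cap and yellow label, already standing in the lane: 54 mm in diameter, 110 mm tall, about 0.25 kg, bottom-heavy; straight to 66 mm, screw cap on top 32 mm in diameter, 22 mm tall. Origin at its centre, half-way up (55 mm above the base, 44 mm below mid-cap); z axis from base to cap
- neighbour_b_mid (a point): brown-glass bottle with a white cap and yellow label, already standing in the lane: 54 mm in diameter, 110 mm tall, about 0.25 kg, bottom-heavy; straight to 66 mm, screw cap on top 32 mm in diameter, 22 mm tall. Origin at its centre, half-way up (55 mm above the base, 44 mm below mid-cap); z axis from base to cap
- tumbler_a: clear drinking glass 72 mm across the rim, 70 mm tall, on the robot's side of the chiller, left or right, not to be disturbed; origin at the centre of its underside
- tumbler_b: second drinking glass, same size, on the robot's side of the chiller, left or right, not to be disturbed; origin at the centre of its underside
- bowl: blue china bowl 130 mm across, 50 mm tall, beyond the chiller, not to be disturbed; origin at the centre of its underside
- pepper_mill: dark wooden pepper mill 54 mm wide, 100 mm tall, beyond the chiller, not to be disturbed; origin at the centre of its underside
- coasters: stack of cork coasters 96 mm across, 30 mm tall, beyond the dial housing, not to be disturbed; origin at the centre of its underside
- spoon: wooden-handled spoon 200 mm long lying at the right, not to be disturbed; origin at the centre of its underside
- salt_jar: white salt jar 76 mm wide, 70 mm tall, beyond the chiller, not to be disturbed; origin at the centre of its underside

How it is judged (in metres and radians):
On the way, in this order (a step that is already met when the one before it is completed fails the run):
1. the dial is turned to its OFF stop (value of joint dial below 0.1 rad), for 0.2 s.
2. with the dial still off, every bottle stands upright on the lane floor (angle between each of tipped_a_mid, tipped_b_mid, fresh_a_mid, fresh_b_mid, fresh_c_mid, neighbour_a_mid, neighbour_b_mid's own z axis and vertical below 0.1 rad and x of tipped_a_mid in the frame of lane between -0.013 and 0.013 m and y of tipped_a_mid in the frame of lane between -0.262 and 0.262 m and z of tipped_a_mid in the frame of lane between 0.049 and 0.061 m and x of tipped_b_mid in the frame of lane between -0.013 and 0.013 m and y of tipped_b_mid in the frame of lane between -0.262 and 0.262 m and z of tipped_b_mid in the frame of lane between 0.049 and 0.061 m and x of fresh_a_mid in the frame of lane between -0.013 and 0.013 m and y of fresh_a_mid in the frame of lane between -0.262 and 0.262 m and z of fresh_a_mid in the frame of lane between 0.049 and 0.061 m and x of fresh_b_mid in the frame of lane between -0.013 and 0.013 m and y of fresh_b_mid in the frame of lane between -0.262 and 0.262 m and z of fresh_b_mid in the frame of lane between 0.049 and 0.061 m and x of fresh_c_mid in the frame of lane between -0.013 and 0.013 m and y of fresh_c_mid in the frame of lane between -0.262 and 0.262 m and z of fresh_c_mid in the frame of lane between 0.049 and 0.061 m and x of neighbour_a_mid in the frame of lane between -0.013 and 0.013 m and y of neighbour_a_mid in the frame of lane between -0.262 and 0.262 m and z of neighbour_a_mid in the frame of lane between 0.049 and 0.061 m and x of neighbour_b_mid in the frame of lane between -0.013 and 0.013 m and y of neighbour_b_mid in the frame of lane between -0.262 and 0.262 m and z of neighbour_b_mid in the frame of lane between 0.049 and 0.061 m and value of joint dial below 0.14 rad), for 0.2 s.
3. the dial is set four clicks from the stop (value of joint dial between 1.256 and 1.536 rad), for 0.3 s.
At the end, for the whole second after the job is handed in: Every bottle that is present (green and brown) stands on the lane floor, upright within 0.1 rad, between the lips and at least 18 mm (its centre) from the lane's ends, and the dial rests four clicks from the OFF stop (1.396 rad, within 0.14) (all of step 3 and angle between each of tipped_a_mid, tipped_b_mid, fresh_a_mid, fresh_b_mid, fresh_c_mid, neighbour_a_mid, neighbour_b_mid's own z axis and vertical below 0.1 rad and x of tipped_a_mid in the frame of lane between -0.013 and 0.013 m and y of tipped_a_mid in the frame of lane between -0.262 and 0.262 m and z of tipped_a_mid in the frame of lane between 0.049 and 0.061 m and x of tipped_b_mid in the frame of lane between -0.013 and 0.013 m and y of tipped_b_mid in the frame of lane between -0.262 and 0.262 m and z of tipped_b_mid in the frame of lane between 0.049 and 0.061 m and x of fresh_a_mid in the frame of lane between -0.013 and 0.013 m and y of fresh_a_mid in the frame of lane between -0.262 and 0.262 m and z of fresh_a_mid in the frame of lane between 0.049 and 0.061 m and x of fresh_b_mid in the frame of lane between -0.013 and 0.013 m and y of fresh_b_mid in the frame of lane between -0.262 and 0.262 m and z of fresh_b_mid in the frame of lane between 0.049 and 0.061 m and x of fresh_c_mid in the frame of lane between -0.013 and 0.013 m and y of fresh_c_mid in the frame of lane between -0.262 and 0.262 m and z of fresh_c_mid in the frame of lane between 0.049 and 0.061 m and x of neighbour_a_mid in the frame of lane between -0.013 and 0.013 m and y of neighbour_a_mid in the frame of lane between -0.262 and 0.262 m and z of neighbour_a_mid in the frame of lane between 0.049 and 0.061 m and x of neighbour_b_mid in the frame of lane between -0.013 and 0.013 m and y of neighbour_b_mid in the frame of lane between -0.262 and 0.262 m and z of neighbour_b_mid in the frame of lane between 0.049 and 0.061 m); the robot touches nothing.
It fails at once if a drinking glass is knocked over or shifted by more than 50 mm (distance of any of tumbler_a, tumbler_b from where it was at the start of the episode above 0.05 m or angle between any of tumbler_a, tumbler_b's own z axis and vertical above 0.5 rad).
It fails at once if the bowl, pepper mill, salt jar, coasters or spoon is knocked over or shifted by more than 50 mm (distance of any of bowl, pepper_mill, salt_jar, coasters, spoon from where it was at the start of the episode above 0.05 m or angle between any of bowl, pepper_mill, salt_jar, coasters's own z axis and vertical above 0.5 rad).
Of tipped_a, tipped_b, fresh_a, fresh_b, fresh_c only 4 to 5 are there at a start; the rules pass over those that are not, and their reading is None.
At some moment in a run one of fresh_a, fresh_b, fresh_c may be knocked a few centimetres aside while the robot is not near it.
Once in a run the grip may slacken for a moment while it holds something.
It also fails if it takes over 192 s, if anything falls off the work surface, if the arm or the gripper's body presses on something with over 40 N, if the wrist force passes 120 N, or if a joint passes its speed limit or range.

### The arm

A 7-joint arm with a two-finger parallel gripper is mounted at the origin on the work surface. World frame = base frame: x ahead of the robot, y to its left, z up, the work surface at z = 0. Lengths are in m, angles in degrees, forces in N, time in s.
With the tool pointing down it reaches from about 0.425 to 0.875 m from the base axis. Payload 4.7 kg.
Tool frame: the origin (TCP) lies midway between the tips of the shut fingers; the grasp point (between the pads) lies 19 mm behind it; z points along the fingers, y is the line along which they close (so a half turn about z gives the same grasp; the last joint's range is limited). The gripper opens to 87 mm and grips with 3 to 60 N. Pads are 19 mm wide; open, the fingers measure 117 mm over their backs; the gripper's body (75 mm by 190 mm) begins 51 mm behind the grasp point.
Start: joints at [-62.733, 18.392, -4.016, 83.108, 1.295, 78.541, -3.26], TCP at [0.29, 0.582, 0.223] pointing down, gripper open.
Joint ranges: [-163.93, 163.93], [-17.29, 119.83], [-79.2, 71.16], [3.27, 140.29], [-89.18, 269.18], [5.43, 117.66], [-154.24, 154.24]. Speed limits (degrees/s): [147.25, 147.25, 180, 180, 180, 180, 180].

### API

Orientations are given as [roll, pitch, yaw] about the fixed x, y, z axes, in that order (R = Rz(yaw) Ry(pitch) Rx(roll)).
In Python, from cell import env, viewer, boxes_of, masks_of gives the robot as it stands. The module is installed in compiled form; this text tells all that it offers.
- The arm moves only by the tool apply_moves, never from a script. Its argument "moves" is a list of rows, each a list of 7 numbers: the shift along the tool's x, y, z scaled (see below), then the turn, a rotation vector about the tool's x, y, z scaled (see below), then the opening, from 0 (shut) to 1 (fully open). A call has 1 to 20 rows; each row is the pose to reach, as a shift and turn from the pose commanded when the call began, along the tool's axes at that moment; what a row does not reach only later rows make up. The controller multiplies each number of a shift by 0.2 m and each number of a turn by 1.5 rad. A row lasts 1/10 s, in which the tool goes at most 50 mm and 8.59 degrees, less where a joint would pass 70% of its speed; a pose out of reach is approached as far as the arm can. A call with a number of a shift or a turn outside -1 to 1 is refused whole. A call with a gripper value outside its range is refused whole. The fingers move at their own pace and stop on an object; "grip_force" is the grip in N (left out, the last holds). Time passes only in rows, so rows that repeat a pose let the fingers close. It gives the time, the measured TCP pose, the force, the opening and the grip force at its end, in the units of the state.
- env.get_obs(): the state, without advancing time (a new reading comes with each control period).
- viewer.read_camera(name): name is "scene" or "top" or "wrist"; returns the picture (480x640x3 uint8, red, green, blue); there is no depth.
- viewer.get_calibration(name): a dict with "fov_y" (degrees; the focal length in pixels is half the picture's height over the tangent of half this angle, whatever the lens; pixels are square), "cx", "cy" (the principal point, pixels), "position" and "orientation" of the camera in the world. Camera axes: x right, y up, looking along -z (the intrinsics and any distortion apply to the point x, -y, -z); pixel columns grow to the right and rows downward; lengths in m; the calibration is good to about 2 mm. A picture is of the moment at which its call begins: read the wrist's pose just before it. get_calibration takes no time and is no camera call; for the wrist camera it gives the pose at the moment of the call.
- env.sign_off(): hands the job in; it is judged then, once.
Trained networks look in the newest picture that a camera, given by its name, has taken for a name from the list of things; names that differ only in an ending like _2 or _b are one class to them, and where a whole thing is asked for, a point or a joint stands for the part that bears it (a point fixed in the world has none). Each returns a list of dicts, best first, with "conf" (0 to 1); they miss things now and then, are a little off and sometimes report something else, mostly with a low value. They report only what shows in the picture. A call takes as long as a camera call.
- boxes_of(camera, target): "location" ([column, row] in pixels, amid what is visible of it).
- masks_of(camera, target): "pixels" (480x640 bool, what is visible of it) and "location" ([column, row] in pixels, amid what is visible of it).
The state is a dict: "time_s": time; "qpos": joint angles; "joint_velocities": joint speeds; "effort": joint torques, N m; "tool_pos": TCP position; "tool_rot": TCP orientation; "force": force on the tool from outside, world axes, zero at the start; "wrist_torque": the same for the moment, N m; "grip_width": finger opening in m; "grasp_force": force on a finger pad.
Only numpy, scipy, OpenCV 4.12 (cv2) and the standard library are available. Lean on these libraries where they do the work, as an engineer would, in place of code of your own. Each camera call takes 0.05 s, during which the arm holds its last target. There are 200 camera calls.

## Working session

There is one attempt and no reset: what is moved stays moved. The work goes in short steps, Python scripts to look and compute and a tool call to move; the robot and the scene stay as the last step left them, time stands still between calls to the robot, and variables do not carry over. Pictures are saved under pics/ and viewed, at most 14 in all, crops included, and the job is handed in when it is done.

Besides the shell and the picture viewer there is one more tool, called after ">>>" by a JSON object that holds its "op" and its "data", one argument or row to a line. apply_moves: Moves the arm, as the interface text tells. Shifts and turns lie within -1 to 1; 1 stands for 0.2 m of shift or 1.5 rad of turn. Its arguments: {"type":"object","properties":{"moves":{"type":"array","items":{"type":"array","items":{"type":"number","minimum":-1,"maximum":1}}},"grip_force":{"type":"number"}},"required":["moves"]}

```bash
mkdir -p pics; ls
cat > h.py <<'E'
import numpy as np, cv2
from scipy.spatial.transform import Rotation as R
from cell import env, viewer, boxes_of, masks_of
def shot(n,f=None):
    im=viewer.read_camera(n)
    if f: cv2.imwrite('pics/'+f,im[:,:,::-1])
    return im
E
python3 - <<'E'
from h import *
print(env.get_obs())
for n in ('scene','top','wrist'):
    print(n,viewer.get_calibration(n)); shot(n,n+'0.png')
a=[cv2.imread(f'pics/{n}0.png') for n in('scene','top')]
E
```

```text
pics
{'time_s': 0.0, 'qpos': array([-62.7318347 ,  18.43922892,  -4.01659477,  83.173389  ,
         1.29441076,  78.5406021 ,  -3.26012421]), 'joint_velocities': array([ 0.00484944, -0.02029086, -0.02010308, -0.04183822, -0.0220828 ,
        0.10177723,  0.01025809]), 'effort': array([-1.49825128e-04, -4.91297185e+01, -4.03919024e-01, -3.12520730e+01,
       -6.38848683e-02,  4.39469505e-02,  1.77060856e-04]), 'tool_pos': array([0.28941581, 0.5814076 , 0.22147299]), 'tool_rot': array([-1.79891993e+02,  4.75881720e-03,  1.53542323e+02]), 'force': array([ 0.1044228 , -0.08257013,  0.26250632]), 'wrist_torque': array([-0.02456587, -0.0201903 ,  0.02294714]), 'grasp_force': 0.0, 'grip_width': 0.0867942922601531}
scene {'fov_y': 52.98009124340764, 'cx': 314.5914142203748, 'cy': 245.56270614976188, 'position': array([ 1.46895181, -0.05748764,  0.6694371 ]), 'orientation': array([56.93444094, -0.59253004, 88.34425927])}
top {'fov_y': 52.90039980929834, 'cx': 312.3807593108358, 'cy': 248.5640209320339, 'position': array([ 0.38810179, -0.04561096,  1.32024373]), 'orientation': array([  9.07971937,  -0.16069168, -89.60042458])}
wrist {'fov_y': 66.3264271243133, 'cx': 318.08017378842897, 'cy': 240.24762397734628, 'position': array([0.22367288, 0.61422813, 0.38370612]), 'orientation': array([-15.69863197,   0.13244205,  63.52260757])}
```

View pics/top0.png

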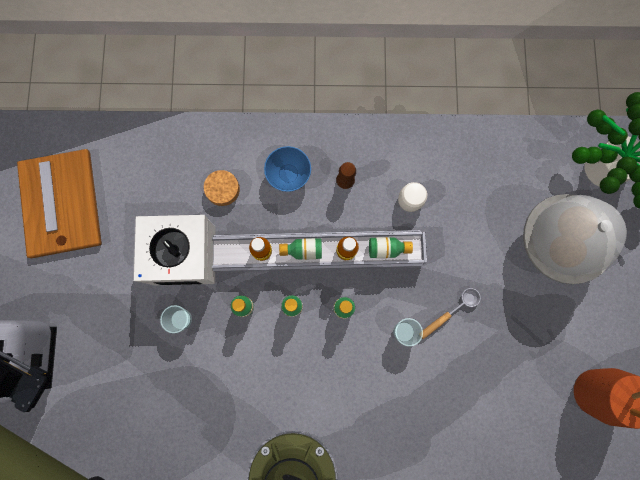

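View pics/scene0.png

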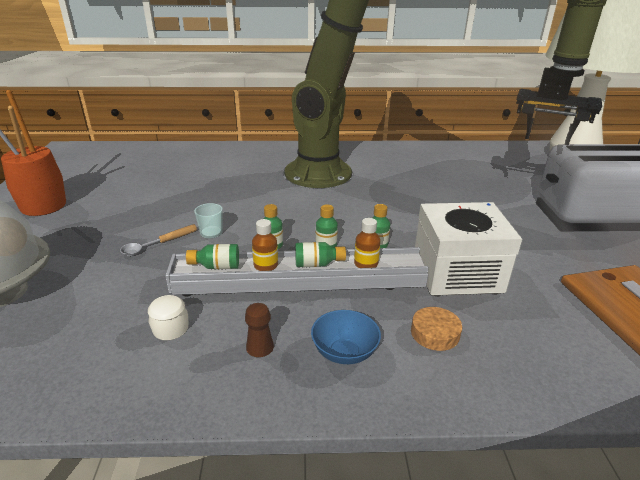

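The top picture shows the dial housing at (170,248), with brown bottles at (260,247) and (347,246). Two green bottles are tipped at (302,249) and (390,247), and three stand at (241,306), (291,305) and (344,306). Next I'll work out their positions.

```bash
cat >> h.py <<'E'
def ray(n,px,c=None):
    c=c or viewer.get_calibration(n); f=240/np.tan(np.radians(c['fov_y']/2))
    d=np.array([(px[0]-c['cx'])/f,-(px[1]-c['cy'])/f,-1.])
    return np.array(c['position']),R.from_euler('xyz',c['orientation'],degrees=True).apply(d)
def at(n,px,z,c=None):
    p,d=ray(n,px,c); return p+d*(z-p[2])/d[2]
def tri(a,pa,b,pb):
    p,d=ray(a,pa);q,e=ray(b,pb)
    s=np.linalg.lstsq(np.c_[d,-e],q-p,rcond=None)[0]
    return (p+s[0]*d+q+s[1]*e)/2, np.linalg.norm(p+s[0]*d-q-s[1]*e)
def rows(tgt,yaw=None,T=None):
    "shift/turn numbers from commanded/measured pose to world target; tool down"
    o=env.get_obs(); Q=R.from_euler('xyz',o['tool_rot'],degrees=True)
    s=Q.inv().apply(np.array(tgt)-o['tool_pos'])/0.2
    t=np.zeros(3) if yaw is None else (Q.inv()*R.from_euler('xyz',[180,0,yaw],degrees=True)).as_rotvec()/1.5
    return np.round(s,4),np.round(t,4)
E
python3 - <<'E'
from h import *
np.set_printoptions(precision=4,suppress=True)
shot('top')
print('well rim',at('top',(170,248),.152))
for n in('dial_grip','tipped_a_mid','neighbour_a_mid','tumbler_a','spoon','fresh_a_mid'):
    for d in boxes_of('top',n): print(n,round(d['conf'],2),np.round(d['location'],1),at('top',d['location'],.12 if 'dial' in n else .1)[:2])
for px in((213,232),(213,266),(425,230),(427,261)): print('lane corner',at('top',px,.057)[:2])
for px in((136,216),(205,216),(134,282),(206,282)): print('housing corner',at('top',px,.15)[:2])
for px in((238,305),(291,305),(345,307)): print('fresh cap',at('top',px,.11)[:2])
for px in((258,243),(347,243)): print('brown cap',at('top',px,.155)[:2])
for px in((321,248),(281,250),(370,247),(412,248)): print('tipped ends',at('top',px,.072)[:2])
print(rows([.5,.33,.25]))
E
```

```text
well rim [0.5736 0.3014 0.152 ]
dial_grip 0.57 [171.5 245.1] [0.5861 0.3075]
dial_grip 0.31 [386.5 245.4] [ 0.5894 -0.2346]
tipped_a_mid 0.71 [384.3 249.5] [ 0.5821 -0.2319]
tipped_a_mid 0.32 [289. 305.] [0.439  0.0101]
neighbour_a_mid 0.88 [345.4 253.1] [ 0.572  -0.1322]
neighbour_a_mid 0.37 [214.6 254.4] [0.5662 0.2021]
tumbler_a 0.8 [172.4 318.3] [0.4039 0.3013]
tumbler_a 0.55 [409.4 329.8] [ 0.3796 -0.2912]
spoon 0.88 [462.2 308.5] [ 0.4333 -0.4254]
spoon 0.16 [343.4 306.2] [ 0.437  -0.1267]
fresh_a_mid 0.73 [290.6 303.7] [0.4423 0.0061]
lane corner [0.6327 0.2174]
lane corner [0.5415 0.2138]
lane corner [ 0.6424 -0.3481]
lane corner [ 0.559  -0.3509]
housing corner [0.6537 0.3905]
housing corner [0.655  0.2195]
housing corner [0.4897 0.3848]
housing corner [0.491  0.2101]
fresh cap [0.4377 0.1368]
fresh cap [0.4386 0.0047]
fresh cap [ 0.4346 -0.13  ]
brown cap [0.5872 0.0857]
brown cap [ 0.5888 -0.1323]
tipped ends [ 0.5893 -0.0703]
tipped ends [0.5832 0.0344]
tipped ends [ 0.5929 -0.1988]
tipped ends [ 0.591  -0.3089]
(array([-1.5029, -0.659 , -0.1372]), array([0., 0., 0.]))
```

Run:
```python
from h import *
print(rows([.43,.44,.30],118), rows([.573,.302,.30]))
```

```text
(array([-0.9446, -0.3225, -0.3872]), array([0.    , 0.    , 0.4136])) (array([-1.8921, -0.6218, -0.3872]), array([0., 0., 0.]))
```

>>> {"op": "apply_moves", "data": {
  "moves": [
    [-0.2, -0.05, -0.387, 0, 0, 0.1, 1],
    [-0.945, -0.32, -0.387, 0, 0, 0.414, 1],
    [-0.945, -0.32, -0.387, 0, 0, 0.414, 1],
    [-0.945, -0.32, -0.387, 0, 0, 0.414, 1],
    [-0.945, -0.32, -0.387, 0, 0, 0.414, 1],
    [-0.945, -0.32, -0.387, 0, 0, 0.414, 1],
    [-0.945, -0.32, -0.387, 0, 0, 0.414, 1]
  ]
}}

```text
time_s: 1.2
tool_pos: [0.4307, 0.4401, 0.3003]
tool_rot: [180.0, -0.0, 117.9]
force: [-0.5, 1.2, 0.5]
grip_width: 0.0874
grasp_force: 0.0
```

Run:
```python
from h import *
o=env.get_obs();print(o['tool_pos'],o['tool_rot'],o['qpos'])
print(rows([.573,.302,.30],118))
```

```text
[0.43065636 0.44014497 0.30027132] [ 1.79975932e+02 -4.82976889e-02  1.17890995e+02] [-53.19523049  12.65842642   6.20508103  81.5743907   -1.39865815
  85.80156438 -19.14736277]
(array([-9.434e-01,  3.059e-01,  7.000e-04]), array([ 0.0003, -0.0006, -0.0013]))
```

>>> {"op": "apply_moves", "data": {
  "moves": [
    [-0.943, 0.306, 0, 0, 0, 0, 0.5],
    [-0.943, 0.306, 0, 0, 0, 0, 0.5],
    [-0.943, 0.306, 0, 0, 0, 0, 0.5],
    [-0.943, 0.306, 0, 0, 0, 0, 0.5],
    [-0.943, 0.306, 0, 0, 0, 0, 0.5],
    [-0.943, 0.306, 0, 0, 0, 0, 0.5]
  ]
}}

```text
time_s: 1.8
tool_pos: [0.5725, 0.3031, 0.2992]
tool_rot: [-179.9, -0.1, 118.0]
force: [0.2, 1.0, -0.2]
grip_width: 0.0482
grasp_force: 0.0
```

Run:
```python
from h import *
o=env.get_obs();print(o['tool_pos'],o['tool_rot'],o['qpos'])
shot('wrist','w1.png');print(viewer.get_calibration('wrist'))
```

```text
[0.57253899 0.30309562 0.29916018] [-1.79933060e+02 -5.00574056e-02  1.17955495e+02] [-40.11590866  16.88138531  12.86358868  76.87550787  -3.76279877
  86.71782905   0.38631283]
{'fov_y': 66.3264271243133, 'cx': 318.08017378842897, 'cy': 240.24762397734628, 'position': array([0.53737741, 0.36954454, 0.4615644 ]), 'orientation': array([-15.62360701,   0.11828921,  28.10392433])}
```

View pics/w1.png

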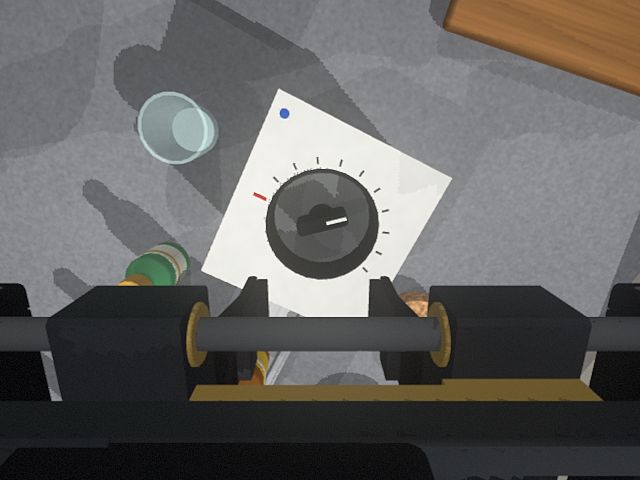

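The wrist picture shows the well rim centred near (322,223), the red OFF tick at (260,196) and the white pointer line from (327,223) to (347,218). The housing corners are at (278,89), (452,179) and (202,271).

Run:
```python
from h import *
np.set_printoptions(precision=4,suppress=True)
im=cv2.imread('pics/w1.png'); g=cv2.cvtColor(im,cv2.COLOR_BGR2GRAY)
W=lambda p,z:at('wrist',p,z)[:2]
# rim ellipse
m=(g[120:285,225:410]<110).astype('u1'); n,l,s,c=cv2.connectedComponentsWithStats(m)
i=1+np.argmax(s[1:,4]); cn=max(cv2.findContours((l==i).astype('u1'),0,1)[0],key=len)[:,0]+[225,120]
P=np.array([W(p,.152) for p in cn]); (x,y),r=cv2.minEnclosingCircle((P*1000).astype('f4')); print('well',x,y,r)
c0=np.array([x,y])/1000
hc=[W(p,.15) for p in((278,89),(452,179),(202,271))]; print('corners',hc,'centre',(hc[1]+hc[2])/2)
e=hc[1]-hc[0]; print('far edge angle',np.degrees(np.arctan2(*e[::-1]))); e=hc[2]-hc[0];print(np.degrees(np.arctan2(*e[::-1])))
ang=lambda v:np.degrees(np.arctan2(v[1],v[0]))
print('red',ang(W((260,196),.15)-c0))
for t in((276,179),(295,166),(318,160),(341,162),(362,173),(378,190),(386,211),(386,233),(378,253),(365,269)): print('tick',ang(W(t,.15)-c0))
a,b=W((327,223),.144),W((347,218),.144); print('ptr',ang(b-a),ang(b-c0),c0,a,b)
crop=cv2.resize(im[155:290,250:400],None,fx=4,fy=4,interpolation=2);cv2.imwrite('pics/w1c.png',crop)
```

```text
well 574.0571899414062 305.9021911621094 49.00397872924805
corners [array([0.4915, 0.3869]), array([0.652 , 0.3927]), array([0.499 , 0.2176])] centre [0.5755 0.3051]
far edge angle 2.060218144289216
-87.44453591964586
red -177.72462460979247
tick 162.1056996052378
tick 141.86815010814777
tick 121.2873624757384
tick 101.51941040444147
tick 81.09526931961061
tick 60.702838151418284
tick 40.78141840380843
tick 20.94921044672305
tick 1.2441221608981703
tick -17.85935225442299
ptr 42.5247302110554 40.67602626519682 [0.5741 0.3059] [0.5781 0.3086] [0.5915 0.3209]
```

View pics/w1c.png

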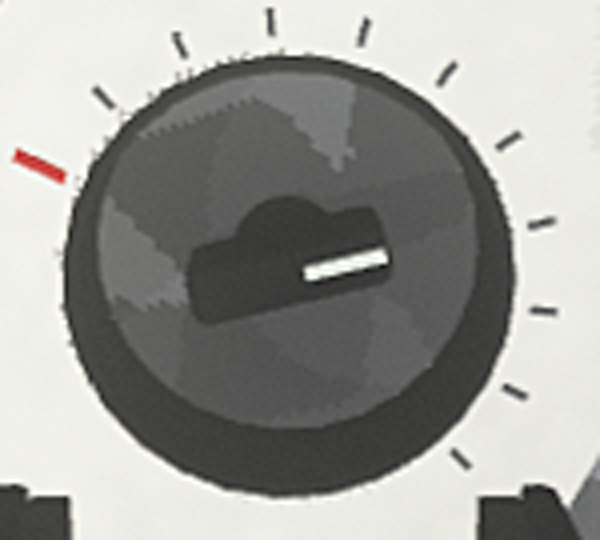

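>>> {"op": "apply_moves", "data": {
  "moves": [
    [0.005, 0.016, 0, 0, 0, 0.1, 0.4],
    [0.005, 0.016, 0, 0, 0, 0.2, 0.4],
    [0.005, 0.016, 0, 0, 0, 0.3, 0.4],
    [0.005, 0.016, 0, 0, 0, 0.4, 0.4],
    [0.005, 0.016, 0, 0, 0, 0.5, 0.4],
    [0.005, 0.016, 0, 0, 0, 0.6, 0.4],
    [0.005, 0.016, 0, 0, 0, 0.7, 0.4],
    [0.005, 0.016, 0, 0, 0, 0.8, 0.4],
    [0.005, 0.016, 0.2, 0, 0, 0.884, 0.4],
    [0.005, 0.016, 0.4, 0, 0, 0.884, 0.4],
    [0.005, 0.016, 0.55, 0, 0, 0.884, 0.4],
    [0.005, 0.016, 0.65, 0, 0, 0.884, 0.4],
    [0.005, 0.016, 0.75, 0, 0, 0.884, 0.4],
    [0.005, 0.016, 0.83, 0, 0, 0.884, 0.4],
    [0.005, 0.016, 0.9, 0, 0, 0.884, 0.4],
    [0.005, 0.016, 0.9, 0, 0, 0.884, 0.4]
  ]
}}

```text
time_s: 3.45
tool_pos: [0.5732, 0.3056, 0.1177]
tool_rot: [-179.9, 0.2, 42.1]
force: [-0.7, -0.2, -0.4]
grip_width: 0.035
grasp_force: 0.0
```

>>> {"op": "apply_moves", "data": {
  "moves": [
    [0, 0, 0, 0, 0, 0, 0],
    [0, 0, 0, 0, 0, 0, 0],
    [0, 0, 0, 0, 0, 0, 0],
    [0, 0, 0, 0, 0, 0, 0],
    [0, 0, 0, 0, 0, 0, 0],
    [0, 0, 0, 0, 0, 0, 0]
  ],
  "grip_force": 20
}}

```text
time_s: 4.05
tool_pos: [0.5759, 0.305, 0.121]
tool_rot: [180.0, -0.1, 42.0]
force: [0.4, -0.1, 4.1]
grip_width: 0.0138
grasp_force: 20.0
```

Gripped, with the width at 13.8 mm. Now I'll turn it anticlockwise.

>>> {"op": "apply_moves", "data": {
  "moves": [
    [0, 0, 0, 0, 0, -0.08, 0],
    [0, 0, 0, 0, 0, -0.16, 0],
    [0, 0, 0, 0, 0, -0.24, 0],
    [0, 0, 0, 0, 0, -0.32, 0],
    [0, 0, 0, 0, 0, -0.4, 0],
    [0, 0, 0, 0, 0, -0.48, 0],
    [0, 0, 0, 0, 0, -0.56, 0],
    [0, 0, 0, 0, 0, -0.64, 0],
    [0, 0, 0, 0, 0, -0.72, 0],
    [0, 0, 0, 0, 0, -0.8, 0],
    [0, 0, 0, 0, 0, -0.85, 0],
    [0, 0, 0, 0, 0, -0.85, 0]
  ]
}}

```text
time_s: 5.25
tool_pos: [0.575, 0.3052, 0.121]
tool_rot: [180.0, -0.0, 115.1]
force: [-2.2, -1.8, 5.0]
grip_width: 0.0138
grasp_force: 20.0
```

>>> {"op": "apply_moves", "data": {
  "moves": [
    [0, 0, 0, 0, 0, -0.08, 0],
    [0, 0, 0, 0, 0, -0.16, 0],
    [0, 0, 0, 0, 0, -0.24, 0],
    [0, 0, 0, 0, 0, -0.32, 0],
    [0, 0, 0, 0, 0, -0.4, 0],
    [0, 0, 0, 0, 0, -0.48, 0],
    [0, 0, 0, 0, 0, -0.56, 0],
    [0, 0, 0, 0, 0, -0.64, 0],
    [0, 0, 0, 0, 0, -0.72, 0],
    [0, 0, 0, 0, 0, -0.78, 0],
    [0, 0, 0, 0, 0, -0.81, 0],
    [0, 0, 0, 0, 0, -0.81, 0],
    [0, 0, 0, 0, 0, -0.81, 0]
  ]
}}

```text
time_s: 6.55
tool_pos: [0.5746, 0.3044, 0.1209]
tool_rot: [-180.0, -0.1, -175.4]
force: [-3.1, -2.1, 7.4]
grip_width: 0.0139
grasp_force: 20.0
```

Run:
```python
from h import *
o=env.get_obs();print(o['tool_pos'],o['tool_rot'],o['qpos'],o['wrist_torque'],o['force'])
```

```text
[0.57458942 0.30444027 0.12094985] [-1.79996548e+02 -7.83606544e-02 -1.75444820e+02] [-28.98662538  22.0114658   -1.58724916  90.14741418   0.60830327
  67.92188385  63.86757252] [-0.30910947  0.74525872 -0.4924392 ] [-3.05320037 -2.0718997   7.36088067]
```

>>> {"op": "apply_moves", "data": {
  "moves": [
    [0, 0, 0, 0, 0, 0.02, 0.4],
    [0, 0, 0, 0, 0, 0.02, 0.4],
    [0, 0, 0, 0, 0, 0.02, 0.4],
    [0, 0, 0, 0, 0, 0.02, 0.4],
    [0, 0, -0.2, 0, 0, 0.02, 0.4],
    [0, 0, -0.45, 0, 0, 0.02, 0.6],
    [0, 0, -0.7, 0, 0, 0.02, 1],
    [0, 0, -0.95, 0, 0, 0.02, 1],
    [0, 0, -0.95, 0, 0, 0.02, 1],
    [0, 0, -0.95, 0, 0, 0.02, 1]
  ]
}}

```text
time_s: 7.55
tool_pos: [0.5758, 0.3053, 0.3117]
tool_rot: [179.9, 0.2, -177.1]
force: [-0.1, 0.4, -0.3]
grip_width: 0.0669
grasp_force: 0.0
```

Run:
```python
from h import *
np.set_printoptions(precision=4,suppress=True)
o=env.get_obs();print(o['tool_pos'],o['tool_rot'],o['qpos'])
shot('wrist','w2.png')
```

```text
[0.5758 0.3053 0.3117] [ 179.9062    0.1796 -177.0533] [-29.5124  17.0631  -0.9958  74.7601   0.2921  87.9766  62.4733]
```

View pics/w2.png

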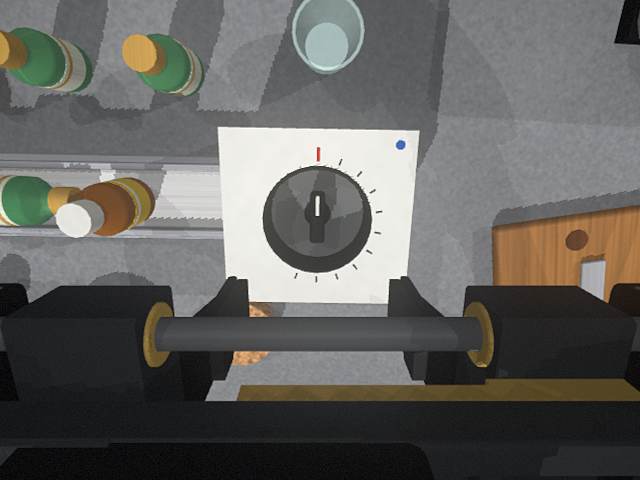

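The wrist picture shows the pointer line at (318,205) lined up with the red OFF tick at (318,153), so the dial is off. Next I'll go over the lane for a close look.

>>> {"op": "apply_moves", "data": {
  "moves": [
    [0, -0.2, 0, 0, 0, 0.1, 1],
    [0, -0.4, 0, 0, 0, 0.2, 1],
    [0, -0.6, 0, 0, 0, 0.3, 1],
    [0, -0.8, 0, 0, 0, 0.4, 1],
    [0, -0.95, 0, 0, 0, 0.5, 1],
    [0, -0.95, 0, 0, 0, 0.53, 1],
    [0, -0.95, 0, 0, 0, 0.53, 1],
    [0, -0.95, 0, 0, 0, 0.53, 1]
  ]
}}

```text
time_s: 8.4
tool_pos: [0.5842, 0.116, 0.3083]
tool_rot: [-179.9, -0.1, 137.5]
force: [-0.1, 0.5, 0.2]
grip_width: 0.0869
grasp_force: 0.0
```

Run:
```python
from h import *
o=env.get_obs();print(o['tool_pos'],o['tool_rot'],o['qpos'])
print(rows([.56,-.06,.31],92.3))
```

```text
[0.58416871 0.11603395 0.30828243] [-1.79890410e+02 -1.10829128e-01  1.37533914e+02] [-21.57850934  10.21595691   9.12436384  83.62322877  -1.64292357
  86.44224182  35.04392577]
(array([-0.5051, -0.7309, -0.0082]), array([-0.0017, -0.0007,  0.5263]))
```

>>> {"op": "apply_moves", "data": {
  "moves": [
    [-0.12, -0.18, 0, 0, 0, 0.1, 1],
    [-0.25, -0.36, 0, 0, 0, 0.2, 1],
    [-0.38, -0.54, 0, 0, 0, 0.3, 1],
    [-0.505, -0.73, 0, 0, 0, 0.4, 1],
    [-0.505, -0.73, 0, 0, 0, 0.5, 1],
    [-0.505, -0.73, 0, 0, 0, 0.526, 1],
    [-0.505, -0.73, 0, 0, 0, 0.526, 1]
  ]
}}

```text
time_s: 9.1
tool_pos: [0.5603, -0.0596, 0.3092]
tool_rot: [-179.9, -0.0, 92.3]
force: [-0.0, 0.4, -0.8]
grip_width: 0.0871
grasp_force: 0.0
```

Run:
```python
from h import *
o=env.get_obs();print(o['tool_pos'],o['tool_rot'],o['qpos'])
shot('wrist','w3.png');print(viewer.get_calibration('wrist'))
```

```text
[ 0.56026232 -0.05958201  0.30919727] [-1.79932299e+02 -2.32695871e-02  9.23269655e+01] [-13.76973683   6.09138646  18.82413968  88.38490539  -1.98168033
  85.91983742   7.42599327]
{'fov_y': 66.3264271243133, 'cx': 318.08017378842897, 'cy': 240.24762397734628, 'position': array([0.55803107, 0.01420436, 0.47142382]), 'orientation': array([-15.7349543 ,   0.12280774,   2.3794965 ])}
```

View pics/w3.png

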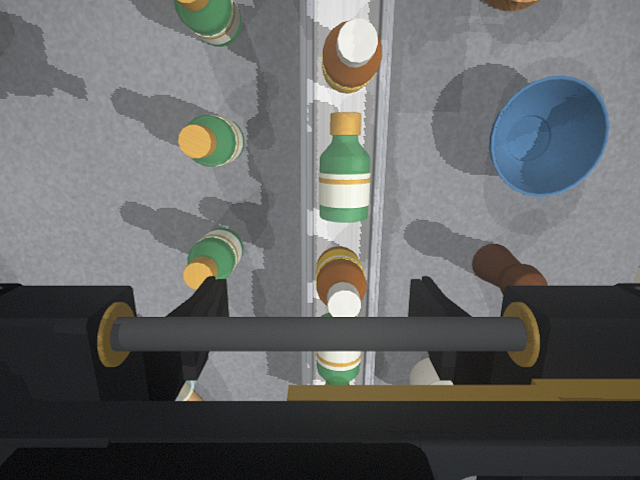

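The wrist picture shows tipped bottle 1 with its cap end at (345,113) and base at (345,220). The brown caps are at (357,41) and (344,304), and the lane lips lie at about columns 303 and 385. The fresh caps are at (197,141) and (201,272).

```bash
cat >> h.py <<'E'
A=np.radians(2.3); C=np.array([.590,-.060])
def lane(p):
    v=np.array(p)[:2]-C; return np.array([v[0]*np.cos(A)+v[1]*np.sin(A),-v[0]*np.sin(A)+v[1]*np.cos(A)])
def world(x,y): return C+[x*np.cos(A)-y*np.sin(A),x*np.sin(A)+y*np.cos(A)]
E
python3 - <<'E'
from h import *
np.set_printoptions(precision=4,suppress=True)
im=cv2.imread('pics/w3.png')
for r in (20,100,200,250): print(r,' '.join(map(str,cv2.cvtColor(im,6)[r,294:320])),'|',' '.join(map(str,cv2.cvtColor(im,6)[r,362:400])))
for k,p,z in(('cap end',(345,113),.072),('capbot',(345,135),.072),('base',(345,219),.072),('brA',(357,41),.155),('brB',(344,304),.155),('fr2',(195,142),.110),('fr3',(200,275),.110),('fr1',(190,-5),.11)):
    w=at('wrist',p,z); print(k,w,lane(w))
for p in((303,60),(391,60),(301,250),(382,250)): w=at('wrist',p,.057);print('lip',w,lane(w))
E
```

```text
20 106 105 108 106 102 107 121 125 127 131 135 125 118 127 128 130 130 127 101 130 195 220 211 219 228 227 | 230 230 231 227 219 215 216 196 145 146 150 148 148 150 147 150 140 109 85 96 137 166 164 162 164 171 167 161 172 171 175 157 122 126 126 129 127 128
100 112 112 112 113 114 112 123 139 148 148 148 138 147 184 201 198 199 203 177 127 126 143 146 166 180 178 | 215 219 224 204 159 146 149 151 153 154 152 156 159 130 96 104 143 180 179 174 178 188 182 161 181 194 173 130 128 131 131 134 134 135 131 130 128 126
200 113 114 115 117 119 111 120 143 148 151 153 145 132 145 148 145 144 140 113 114 142 141 160 188 174 153 | 243 239 237 235 231 229 218 170 124 105 98 122 165 190 186 189 204 191 168 178 193 175 134 137 138 143 134 131 134 135 133 130 131 132 142 149 149 148
250 113 114 113 115 116 116 119 129 145 148 150 141 129 144 149 144 144 140 113 117 142 141 152 171 180 178 | 140 141 138 140 140 142 123 97 109 160 189 180 180 187 177 162 177 190 169 124 126 131 135 135 133 133 142 146 147 152 156 151 152 153 152 157 156 156
cap end [0.5839 0.0388 0.072 ] [-0.0021  0.099 ]
capbot [0.5852 0.0171 0.072 ] [-0.0017  0.0772]
base [ 0.5907 -0.0725  0.072 ] [ 0.0002 -0.0125]
brA [0.5846 0.0869 0.155 ] [0.0005 0.147 ]
brB [ 0.588  -0.1361  0.155 ] [-0.005 -0.076]
fr2 [0.4405 0.0045 0.11  ] [-0.1468  0.0705]
fr3 [ 0.439  -0.1307  0.11  ] [-0.1537 -0.0646]
fr1 [0.4422 0.127  0.11  ] [-0.1402  0.1928]
lip [0.5385 0.0896 0.057 ] [-0.0455  0.1515]
lip [0.629  0.0933 0.057 ] [0.0451 0.1516]
lip [ 0.5423 -0.1153  0.057 ] [-0.0499 -0.0533]
lip [ 0.6379 -0.1113  0.057 ] [ 0.0458 -0.0531]
```

Run:
```python
from h import *
print(rows([*world(-.001,.083),.061],92.3))
```

```text
(array([0.4055, 0.1452, 1.2412]), array([-0.0007, -0.0002,  0.0012]))
```

>>> {"op": "apply_moves", "data": {
  "moves": [
    [0.2, 0.1, 0.1, 0, 0, 0, 0.63],
    [0.405, 0.145, 0.3, 0, 0, 0, 0.63],
    [0.405, 0.145, 0.5, 0, 0, 0, 0.63],
    [0.405, 0.145, 0.7, 0, 0, 0, 0.63],
    [0.405, 0.145, 0.85, 0, 0, 0, 0.63],
    [0.405, 0.145, 0.85, 0, 0, 0, 0.63]
  ]
}}

```text
time_s: 9.75
tool_pos: [0.5825, 0.0224, 0.1347]
tool_rot: [-179.4, 0.1, 92.4]
force: [-0.9, 0.3, 0.6]
grip_width: 0.0561
grasp_force: 0.0
```

Run:
```python
from h import *
print(rows([*world(-.001,.083),.061],92.3))
```

```text
(array([0.002 , 0.0199, 0.3681]), array([-0.0067,  0.0006,  0.0011]))
```

>>> {"op": "apply_moves", "data": {
  "moves": [
    [0, 0.01, 0.12, 0, 0, 0, 0.63],
    [0, 0.01, 0.22, 0, 0, 0, 0.63],
    [0, 0.01, 0.3, 0, 0, 0, 0.63],
    [0, 0.01, 0.35, 0, 0, 0, 0.63],
    [0, 0.01, 0.37, 0, 0, 0, 0.63],
    [0, 0.01, 0.37, 0, 0, 0, 0.63],
    [0, 0.01, 0.37, 0, 0, 0, 0.2],
    [0, 0.01, 0.37, 0, 0, 0, 0],
    [0, 0.01, 0.37, 0, 0, 0, 0],
    [0, 0.01, 0.37, 0, 0, 0, 0],
    [0, 0.01, 0.37, 0, 0, 0, 0]
  ],
  "grip_force": 5
}}

```text
time_s: 10.85
tool_pos: [0.5885, 0.0215, 0.0663]
tool_rot: [180.0, -0.0, 92.2]
force: [-0.1, 0.7, 1.0]
grip_width: 0.0315
grasp_force: 5.0
```

>>> {"op": "apply_moves", "data": {
  "moves": [
    [0, 0, -0.06, 0, 0, 0, 0],
    [0, 0, -0.14, 0, 0, 0, 0],
    [0, 0, -0.24, 0, 0, 0, 0],
    [0, 0, -0.36, 0, 0, 0, 0],
    [0, 0, -0.48, 0, 0, 0, 0],
    [0, 0, -0.6, 0, 0, 0, 0],
    [0, 0, -0.7, 0, 0, 0, 0],
    [0, 0, -0.75, 0, 0, 0, 0],
    [0, 0, -0.75, 0, 0, 0, 0],
    [0, 0, -0.75, 0, 0, 0, 0]
  ]
}}

```text
time_s: 11.85
tool_pos: [0.5879, 0.0215, 0.2154]
tool_rot: [-180.0, -0.0, 92.2]
force: [-0.2, 0.4, 0.0]
grip_width: 0.0006
grasp_force: 0.0
```

Run:
```python
from h import *
o=env.get_obs();print(o['tool_pos'],o['tool_rot'],o['qpos'],o['grip_width'],o['force'],o['wrist_torque'])
a=shot('wrist');b=shot('scene')
cv2.imwrite('pics/p4.png',np.hstack([a[160:480,120:520],b[60:380,200:600]])[:,:,::-1])
```

```text
[0.58788996 0.02145918 0.2153926 ] [-1.79956290e+02 -1.45507433e-03  9.21795824e+01] [-1.81388986e+01  1.10890634e+01  1.54639359e+01  9.34252728e+01
 -3.03252958e+00  7.59403505e+01 -3.10554836e-02] 0.0006234462949063741 [-0.17039364  0.4015193   0.02254466] [-0.0796332   0.06615741 -0.01888076]
```

View pics/p4.png

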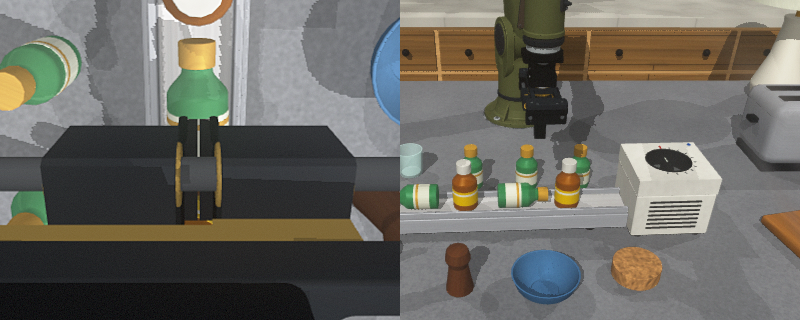

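Run:
```python
from h import *
for p in((316,198),(316,229)): w=at('wrist',p,.072); print(w,lane(w))
```

```text
[0.58474859 0.04572161 0.072     ] [-0.00100438  0.10584719]
[0.58571233 0.01907428 0.072     ] [-0.00111082  0.07918265]
```

>>> {"op": "apply_moves", "data": {
  "moves": [
    [0.022, -0.012, 0.0, 0, 0, 0, 0.6],
    [0.022, -0.012, 0.2, 0, 0, 0, 0.6],
    [0.022, -0.012, 0.4, 0, 0, 0, 0.6],
    [0.022, -0.012, 0.55, 0, 0, 0, 0.6],
    [0.022, -0.012, 0.68, 0, 0, 0, 0.6],
    [0.022, -0.012, 0.75, 0, 0, 0, 0.6],
    [0.022, -0.012, 0.78, 0, 0, 0, 0.6],
    [0.022, -0.012, 0.78, 0, 0, 0, 0.5],
    [0.022, -0.012, 0.78, 0, 0, 0, 0.2],
    [0.022, -0.012, 0.78, 0, 0, 0, 0],
    [0.022, -0.012, 0.78, 0, 0, 0, 0],
    [0.022, -0.012, 0.78, 0, 0, 0, 0]
  ],
  "grip_force": 12
}}

```text
time_s: 13.15
tool_pos: [0.5866, 0.026, 0.0611]
tool_rot: [179.9, -0.0, 92.2]
force: [0.6, -0.4, 2.7]
grip_width: 0.0315
grasp_force: 12.0
```

>>> {"op": "apply_moves", "data": {
  "moves": [
    [0, 0, -0.06, 0, 0, 0, 0],
    [0, 0, -0.14, 0, 0, 0, 0],
    [0, 0, -0.24, 0, 0, 0, 0],
    [0, 0, -0.36, 0, 0, 0, 0],
    [0, 0, -0.48, 0, 0, 0, 0],
    [0, 0, -0.6, 0, 0, 0, 0],
    [0, 0, -0.7, 0, 0, 0, 0],
    [0, 0, -0.75, 0, 0, 0, 0],
    [0, 0, -0.75, 0, 0, 0, 0]
  ]
}}

```text
time_s: 14.05
tool_pos: [0.5863, 0.0257, 0.2115]
tool_rot: [179.9, -0.0, 92.2]
force: [0.2, -0.1, -2.4]
grip_width: 0.0316
grasp_force: 12.0
```

Run:
```python
from h import *
o=env.get_obs();print(o['tool_pos'],o['tool_rot'],o['qpos'],o['grip_width'],o['force'],o['wrist_torque'])
a=shot('wrist');b=shot('scene')
cv2.imwrite('pics/p5.png',np.hstack([a[160:480,120:520],b[60:380,200:600]])[:,:,::-1])
```

```text
[0.58631812 0.02570844 0.21147369] [ 1.79859920e+02 -1.96825503e-02  9.21697973e+01] [-18.50548289  10.89123138  15.34387234  94.09593486  -2.98044418
  75.27066999  -0.50414713] 0.03160223670294257 [ 0.21364266 -0.13561742 -2.36762775] [-0.11589201  0.02858178  0.03624782]
```

View pics/p5.png

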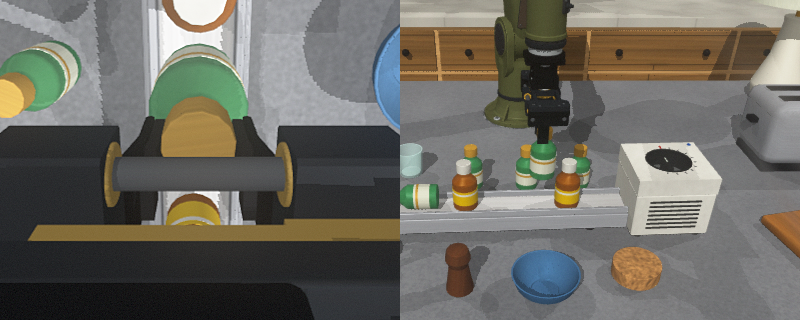

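The bottle has swung upright in the grip: the cap is at (198,125) in the left crop and the body hangs below it. Lowering it into the lane.

>>> {"op": "apply_moves", "data": {
  "moves": [
    [-0.063, 0.003, 0.08, 0, 0, 0, 0],
    [-0.063, 0.003, 0.18, 0, 0, 0, 0],
    [-0.063, 0.003, 0.28, 0, 0, 0, 0],
    [-0.063, 0.003, 0.34, 0, 0, 0, 0],
    [-0.063, 0.003, 0.37, 0, 0, 0, 0],
    [-0.063, 0.003, 0.39, 0, 0, 0, 0],
    [-0.063, 0.003, 0.4, 0, 0, 0, 0],
    [-0.063, 0.003, 0.4, 0, 0, 0, 0]
  ]
}}

```text
time_s: 14.95
tool_pos: [0.587, 0.0126, 0.1317]
tool_rot: [180.0, 0.0, 92.2]
force: [-2.9, -1.4, 4.1]
grip_width: 0.0311
grasp_force: 12.0
```

>>> {"op": "apply_moves", "data": {
  "moves": [
    [0, 0, 0.01, 0, 0, 0, 0.1],
    [0, 0, 0.01, 0, 0, 0, 0.45],
    [0, 0, 0.01, 0, 0, 0, 0.55],
    [0, 0, 0.01, 0, 0, 0, 0.55],
    [0, 0, 0.01, 0, 0, 0, 0.55],
    [0, 0, -0.1, 0, 0, 0, 0.55],
    [0, 0, -0.3, 0, 0, 0, 0.55],
    [0, 0, -0.5, 0, 0, 0, 0.55],
    [0, 0, -0.5, 0, 0, 0, 0.55]
  ]
}}

```text
time_s: 15.85
tool_pos: [0.5903, 0.0134, 0.2364]
tool_rot: [179.4, -0.1, 92.2]
force: [0.9, -0.3, -0.2]
grip_width: 0.0479
grasp_force: 0.0
```

Run:
```python
from h import *
o=env.get_obs();print(o['tool_pos'],o['tool_rot'],o['grip_width'])
a=shot('wrist');b=shot('scene')
cv2.imwrite('pics/p6.png',np.hstack([a[160:480,120:520],b[60:380,150:550]])[:,:,::-1])
print(rows([.59,-.24,.26],92.3))
```

```text
[0.5903305  0.01335609 0.23640664] [ 1.79358399e+02 -5.97804356e-02  9.21783221e+01] 0.04788051074661728
(array([-1.2661, -0.0353, -0.146 ]), array([ 0.0016, -0.0002, -0.0013]))
```

View pics/p6.png

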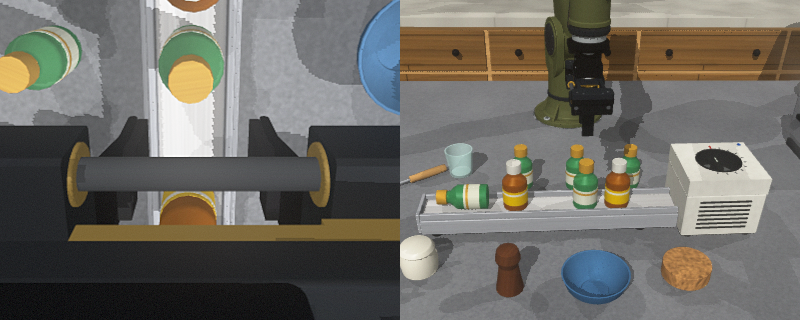

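Tipped bottle 1 now stands upright in the lane, with its cap at (190,80) in the crop. On to tipped bottle 2.

>>> {"op": "apply_moves", "data": {
  "moves": [
    [-0.2, 0, -0.1, 0, 0, 0, 0.63],
    [-0.45, 0, -0.1, 0, 0, 0, 0.63],
    [-0.7, 0, -0.1, 0, 0, 0, 0.63],
    [-0.95, 0, -0.1, 0, 0, 0, 0.63],
    [-0.95, 0, -0.1, 0, 0, 0, 0.63]
  ]
}}

```text
time_s: 16.45
tool_pos: [0.591, -0.1869, 0.2481]
tool_rot: [-179.8, 0.3, 91.4]
force: [-1.1, -1.0, -0.1]
grip_width: 0.0552
grasp_force: 0.0
```

>>> {"op": "apply_moves", "data": {
  "moves": [
    [-0.25, 0, 0, 0, 0, 0, 0.63],
    [-0.5, 0, 0, 0, 0, 0, 0.63],
    [-0.75, 0, 0, 0, 0, 0, 0.63],
    [-0.75, 0, 0, 0, 0, 0, 0.63],
    [-0.75, 0, 0, 0, 0, 0, 0.63]
  ]
}}

```text
time_s: 16.95
tool_pos: [0.5983, -0.3279, 0.2474]
tool_rot: [-179.8, -0.1, 92.0]
force: [0.5, 0.9, -0.6]
grip_width: 0.0546
grasp_force: 0.0
```

Run:
```python
from h import *
o=env.get_obs();print(o['tool_pos'],o['tool_rot'],o['grip_width'],o['qpos'])
shot('wrist','w7.png')
```

```text
[ 0.59828394 -0.32788861  0.24743598] [-1.79794912e+02 -6.78227625e-02  9.19624848e+01] 0.054643794826998625 [  7.0809489   23.20867055  26.99791744  76.51352834 -10.3264203
  82.90378061  35.46205054]
```

View pics/w7.png

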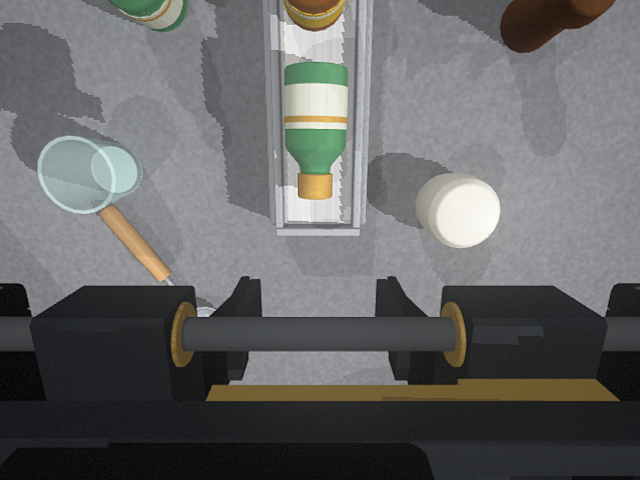

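The wrist picture shows tipped bottle 2 with its cap end at (315,198), cap bottom at (316,174) and base at (316,64). The lane end lip is at row 223–235, with outer corners at (278,234) and (360,234).

Run:
```python
from h import *
np.set_printoptions(precision=4,suppress=True)
for k,p,z in(('end',(315,198),.072),('bot',(316,174),.072),('base',(316,64),.072),('corner',(278,234),.057),('corner',(360,234),.057)):
    w=at('wrist',p,z);print(k,w,lane(w))
w=(at('wrist',(315,186),.072));print(rows([w[0],w[1]+.003,.2],92.3),rows([w[0],w[1]+.003,.060],92.3))
```

```text
end [ 0.5955 -0.3065  0.072 ] [-0.0044 -0.2465]
bot [ 0.5956 -0.2845  0.072 ] [-0.0034 -0.2246]
base [ 0.5924 -0.1929  0.072 ] [-0.003  -0.1329]
corner [ 0.5599 -0.3463  0.057 ] [-0.0416 -0.2848]
corner [ 0.6413 -0.3432  0.057 ] [ 0.0399 -0.285 ]
(array([ 0.1667, -0.014 ,  0.2397]), array([-0.0017, -0.0014, -0.0017])) (array([ 0.1652, -0.0123,  0.9397]), array([-0.0017, -0.0014, -0.0017]))
```

>>> {"op": "apply_moves", "data": {
  "moves": [
    [0.165, -0.012, 0.15, 0, 0, 0, 0.6],
    [0.165, -0.012, 0.35, 0, 0, 0, 0.6],
    [0.165, -0.012, 0.55, 0, 0, 0, 0.6],
    [0.165, -0.012, 0.7, 0, 0, 0, 0.6],
    [0.165, -0.012, 0.82, 0, 0, 0, 0.6],
    [0.165, -0.012, 0.9, 0, 0, 0, 0.6],
    [0.165, -0.012, 0.937, 0, 0, 0, 0.6],
    [0.165, -0.012, 0.937, 0, 0, 0, 0.5],
    [0.165, -0.012, 0.937, 0, 0, 0, 0.2],
    [0.165, -0.012, 0.937, 0, 0, 0, 0],
    [0.165, -0.012, 0.937, 0, 0, 0, 0],
    [0.165, -0.012, 0.937, 0, 0, 0, 0]
  ],
  "grip_force": 12
}}

```text
time_s: 18.2
tool_pos: [0.5969, -0.2942, 0.0639]
tool_rot: [179.9, 0.1, 92.2]
force: [-0.2, -0.2, 2.7]
grip_width: 0.0317
grasp_force: 12.0
```

>>> {"op": "apply_moves", "data": {
  "moves": [
    [0, 0, -0.06, 0, 0, 0, 0],
    [0, 0, -0.14, 0, 0, 0, 0],
    [0, 0, -0.24, 0, 0, 0, 0],
    [0, 0, -0.36, 0, 0, 0, 0],
    [0, 0, -0.48, 0, 0, 0, 0],
    [0, 0, -0.58, 0, 0, 0, 0],
    [0, 0, -0.63, 0, 0, 0, 0],
    [0, 0, -0.65, 0, 0, 0, 0],
    [0, 0, -0.65, 0, 0, 0, 0]
  ]
}}

```text
time_s: 19.1
tool_pos: [0.596, -0.2935, 0.1926]
tool_rot: [180.0, -0.0, 92.2]
force: [0.5, -0.9, -2.7]
grip_width: 0.0314
grasp_force: 12.0
```

Run:
```python
from h import *
o=env.get_obs();print(o['tool_pos'],o['tool_rot'],o['grip_width'],o['force'])
a=shot('wrist');b=shot('scene')
cv2.imwrite('pics/p8.png',np.hstack([a[160:480,120:520],b[60:380,50:450]])[:,:,::-1])
print(rows([*world(0,-.230),.132],92.3),world(0,-.23))
```

```text
[ 0.59595695 -0.29352045  0.19263525] [ 1.79997163e+02 -1.62111173e-02  9.21818173e+01] 0.03140506727441226 [ 0.50126161 -0.90732888 -2.67464586]
(array([0.0159, 0.0202, 0.2962]), array([-0.0013, -0.0007, -0.0013])) [ 0.59923031 -0.28981471]
```

View pics/p8.png

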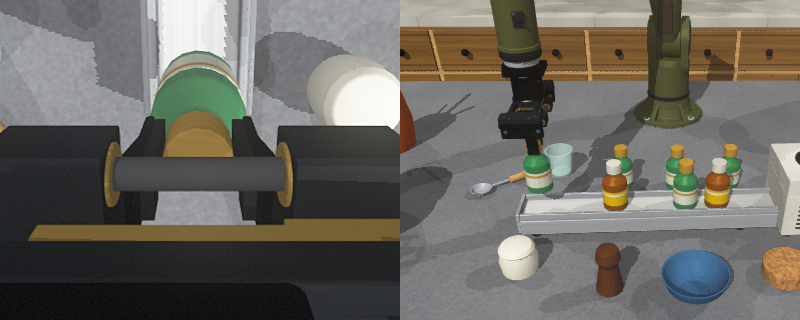

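>>> {"op": "apply_moves", "data": {
  "moves": [
    [0.005, 0.018, 0.08, 0, 0, 0, 0],
    [0.005, 0.018, 0.16, 0, 0, 0, 0],
    [0.005, 0.018, 0.22, 0, 0, 0, 0],
    [0.005, 0.018, 0.25, 0, 0, 0, 0],
    [0.005, 0.018, 0.27, 0, 0, 0, 0],
    [0.005, 0.018, 0.285, 0, 0, 0, 0],
    [0.005, 0.018, 0.285, 0, 0, 0, 0]
  ]
}}

```text
time_s: 19.9
tool_pos: [0.6002, -0.293, 0.1384]
tool_rot: [179.9, 0.0, 92.2]
force: [-3.2, 2.4, 7.3]
grip_width: 0.032
grasp_force: 12.1
```

>>> {"op": "apply_moves", "data": {
  "moves": [
    [0, 0, 0, 0, 0, 0, 0],
    [0, 0, 0.01, 0, 0, 0, 0],
    [0, 0, 0.02, 0, 0, 0, 0],
    [0, 0, 0.02, 0, 0, 0, 0]
  ],
  "grip_force": 4
}}

```text
time_s: 20.3
tool_pos: [0.6001, -0.2932, 0.1339]
tool_rot: [179.9, 0.1, 92.2]
force: [-2.4, 1.7, 5.8]
grip_width: 0.032
grasp_force: 4.0
```

>>> {"op": "apply_moves", "data": {
  "moves": [
    [0, 0, 0, 0, 0, 0, 0.38],
    [0, 0, 0, 0, 0, 0, 0.42],
    [0, 0, 0, 0, 0, 0, 0.5],
    [0, 0, 0, 0, 0, 0, 0.6],
    [0, 0, 0, 0, 0, 0, 0.6],
    [0, 0, -0.1, 0, 0, 0, 0.6],
    [0, 0, -0.3, 0, 0, 0, 0.6],
    [0, 0, -0.5, 0, 0, 0, 0.6],
    [0, 0, -0.55, 0, 0, 0, 0.6]
  ]
}}

```text
time_s: 21.2
tool_pos: [0.6016, -0.2939, 0.2472]
tool_rot: [179.6, 0.2, 92.2]
force: [0.1, -0.9, 0.6]
grip_width: 0.0518
grasp_force: 0.0
```

Run:
```python
from h import *
np.set_printoptions(precision=4,suppress=True)
o=env.get_obs();print(o['tool_pos'],o['tool_rot'],o['grip_width'],o['force'])
a=shot('wrist','w9.png');b=shot('scene','s9.png');t=shot('top','t9.png')
cv2.imwrite('pics/p9.png',np.hstack([a[160:480,120:520],b[60:380,50:450]])[:,:,::-1])
for d in boxes_of('top','fresh_a_mid')+masks_of('scene','fresh_a_mid'): print(round(d['conf'],2),np.round(d['location'],1))
```

```text
[ 0.6016 -0.2939  0.2472] [179.5576   0.2029  92.17  ] 0.05182689542748747 [ 0.106  -0.9487  0.6102]
0.79 [291.7 306.1]
0.21 [466.9 300.3]
0.96 [323.1 223.3]
0.71 [209.  219.6]
0.22 [336.9 247.1]
```

View pics/p9.png

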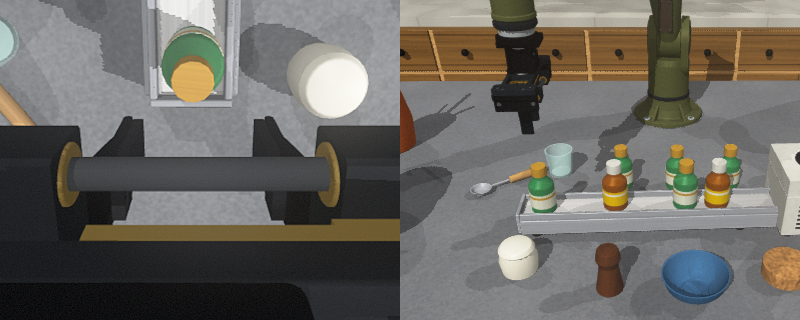

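Tipped bottle 2 stands upright with its cap at (194,85) in the crop. Fresh bottles next.

Run:
```python
from h import *
np.set_printoptions(precision=4,suppress=True)
print('tip2',lane(at('wrist',(314,243),.155)))
print(rows([.44,-.19,.26],92.3))
im=cv2.imread('pics/t9.png');hsv=cv2.cvtColor(im,40)
m=cv2.inRange(hsv,(12,150,120),(28,255,255));n,l,s,c=cv2.connectedComponentsWithStats(m)
for i in range(1,n):
    if 40<s[i,4]<400: print(c[i],s[i,4],at('top',c[i],.110)[:2],lane(at('top',c[i],.155)))
```

```text
tip2 [-0.0032 -0.2299]
(array([ 0.5399, -0.7748, -0.0997]), array([-0.0017, -0.0009, -0.0013]))
[410.0886 239.1646] 79 [ 0.6077 -0.2966] [ 0.0004 -0.2275]
[266.1688 244.4935] 77 [0.5911 0.0699] [-0.0014  0.1258]
[286.0698 243.8372] 129 [0.5932 0.0194] [-0.0013  0.0771]
[238.0078 304.6484] 128 [0.4386 0.1368] [-0.1456  0.196 ]
[290.5738 304.5   ] 122 [0.4399 0.0057] [-0.1494  0.0699]
[345.5 306.5] 120 [ 0.4359 -0.1312] [-0.1585 -0.0618]
```

Run:
```python
from h import *
print(rows([.4375,-.131,.20],92.3))
```

```text
(array([ 0.8348, -0.7752,  0.2007]), array([-0.0017, -0.0009, -0.0013]))
```

>>> {"op": "apply_moves", "data": {
  "moves": [
    [0.18, -0.17, 0.05, 0, 0, 0, 0.65],
    [0.36, -0.34, 0.1, 0, 0, 0, 0.65],
    [0.54, -0.51, 0.15, 0, 0, 0, 0.65],
    [0.7, -0.66, 0.2, 0, 0, 0, 0.65],
    [0.835, -0.775, 0.2, 0, 0, 0, 0.65],
    [0.835, -0.775, 0.2, 0, 0, 0, 0.65],
    [0.835, -0.775, 0.2, 0, 0, 0, 0.65]
  ]
}}

```text
time_s: 22.15
tool_pos: [0.4379, -0.1311, 0.2007]
tool_rot: [-180.0, -0.0, 92.3]
force: [0.1, -0.7, 0.6]
grip_width: 0.0563
grasp_force: 0.0
```

Run:
```python
from h import *
o=env.get_obs();print(o['tool_pos'],o['tool_rot'],o['qpos'])
im=shot('wrist','w10.png')
hsv=cv2.cvtColor(im,cv2.COLOR_RGB2HSV);m=cv2.inRange(hsv,(12,130,100),(28,255,255));n,l,s,c=cv2.connectedComponentsWithStats(m)
for i in range(1,n):
    if s[i,4]>300: print(c[i],s[i],at('wrist',c[i],.110)[:2])
print(rows([.4375,-.131,.088],92.3))
```

```text
[ 0.43785327 -0.13111381  0.20067844] [-1.79958565e+02 -1.00979750e-02  9.22592055e+01] [ -8.58367501  -5.46194734  20.77756125 111.5859771    2.0178892
  73.57500595  13.79452799]
[617.26482213  15.33675889] [ 587    0   53   40 1265] [0.61556109 0.01969669]
[329.25482788  33.54198153] [ 304    4   51   61 2382] [0.4405112  0.00320725]
[477.40198511 231.60049628] [461 210  54  59 806] [ 0.55153394 -0.11897105]
[315.54563107 241.75728155] [ 294  218   43   47 1545] [ 0.43683205 -0.13085512]
[512.17444795 249.44006309] [ 476  218   85   68 3170] [ 0.57861508 -0.13121895]
[171.91118421 336.40789474] [167 303  14  64 304] [ 0.32850477 -0.21121825]
[462.08057851 341.63636364] [448 303  22  64 484] [ 0.55335244 -0.20711144]
[441.35906559 391.19569926] [ 211  379  413   22 6464] [ 0.54311211 -0.25275347]
(array([ 0.0051, -0.0043,  0.5648]), array([-0.0003,  0.0002, -0.0014]))
```

>>> {"op": "apply_moves", "data": {
  "moves": [
    [0, -0.004, 0.2, 0, 0, 0, 0.65],
    [0, -0.004, 0.35, 0, 0, 0, 0.65],
    [0, -0.004, 0.47, 0, 0, 0, 0.65],
    [0, -0.004, 0.54, 0, 0, 0, 0.65],
    [0, -0.004, 0.562, 0, 0, 0, 0.65],
    [0, -0.004, 0.562, 0, 0, 0, 0.65],
    [0, -0.004, 0.562, 0, 0, 0, 0],
    [0, -0.004, 0.562, 0, 0, 0, 0],
    [0, -0.004, 0.562, 0, 0, 0, 0],
    [0, -0.004, 0.562, 0, 0, 0, 0],
    [0, -0.004, 0.562, 0, 0, 0, 0],
    [0, -0.004, 0.4, 0, 0, 0, 0],
    [0, -0.004, 0.2, 0, 0, 0, 0],
    [0, -0.004, 0, 0, 0, 0, 0],
    [0, -0.004, -0.2, 0, 0, 0, 0],
    [0, -0.004, -0.3, 0, 0, 0, 0],
    [0, -0.004, -0.3, 0, 0, 0, 0]
  ],
  "grip_force": 25
}}

```text
time_s: 23.9
tool_pos: [0.4393, -0.1319, 0.2644]
tool_rot: [179.6, 0.0, 92.2]
force: [0.1, -0.4, -2.8]
grip_width: 0.0314
grasp_force: 25.0
```

Run:
```python
from h import *
o=env.get_obs();print(o['tool_pos'],o['grip_width'],o['force'])
print(rows([*world(0,-.153),.26],92.3),rows([*world(0,-.153),.134],92.3))
```

```text
[ 0.43929318 -0.13189342  0.26439087] 0.031356769423870286 [ 0.0819027  -0.40285643 -2.82418021]
(array([-0.4345,  0.7681,  0.027 ]), array([ 0.0041,  0.0004, -0.0013])) (array([-0.4341,  0.7642,  0.6569]), array([ 0.0041,  0.0004, -0.0013]))
```

>>> {"op": "apply_moves", "data": {
  "moves": [
    [-0.14, 0.25, 0.02, 0, 0, 0, 0],
    [-0.28, 0.5, 0.02, 0, 0, 0, 0],
    [-0.4, 0.7, 0.02, 0, 0, 0, 0],
    [-0.434, 0.766, 0.02, 0, 0, 0, 0],
    [-0.434, 0.766, 0.02, 0, 0, 0, 0],
    [-0.434, 0.766, 0.15, 0, 0, 0, 0],
    [-0.434, 0.766, 0.3, 0, 0, 0, 0],
    [-0.434, 0.766, 0.45, 0, 0, 0, 0],
    [-0.434, 0.766, 0.55, 0, 0, 0, 0],
    [-0.434, 0.766, 0.61, 0, 0, 0, 0],
    [-0.434, 0.766, 0.63, 0, 0, 0, 0],
    [-0.434, 0.766, 0.63, 0, 0, 0, 0]
  ]
}}

```text
time_s: 25.1
tool_pos: [0.593, -0.2124, 0.1353]
tool_rot: [-179.9, -0.0, 92.2]
force: [-0.1, -0.4, -3.1]
grip_width: 0.0313
grasp_force: 25.0
```

Run:
```python
from h import *
o=env.get_obs();print(o['tool_pos'],o['grip_width'],o['force'],lane(o['tool_pos']))
```

```text
[ 0.59297465 -0.21236638  0.13533554] 0.031278241643389534 [-0.057901   -0.40432895 -3.07823787] [-0.00314249 -0.15236301]
```

>>> {"op": "apply_moves", "data": {
  "moves": [
    [0, 0.012, 0.008, 0, 0, 0, 0],
    [0, 0.012, 0.015, 0, 0, 0, 0],
    [0, 0.012, 0.015, 0, 0, 0, 0],
    [0, 0.012, 0.015, 0, 0, 0, 0.4],
    [0, 0.012, 0.015, 0, 0, 0, 0.5],
    [0, 0.012, 0.015, 0, 0, 0, 0.6],
    [0, 0.012, 0.015, 0, 0, 0, 0.65],
    [0, 0.012, -0.1, 0, 0, 0, 0.65],
    [0, 0.012, -0.25, 0, 0, 0, 0.65],
    [0, 0.012, -0.4, 0, 0, 0, 0.65],
    [0, 0.012, -0.4, 0, 0, 0, 0.65]
  ]
}}

```text
time_s: 26.2
tool_pos: [0.5989, -0.2135, 0.2205]
tool_rot: [179.5, 0.1, 92.2]
force: [-0.5, -1.4, -0.2]
grip_width: 0.0567
grasp_force: 0.0
```

```bash
cat >> h.py <<'E'
def caps(cam,z=.11,f=None):
    im=shot(cam,f);m=cv2.inRange(cv2.cvtColor(im,cv2.COLOR_RGB2HSV),(12,150,120),(28,255,255))
    n,l,s,c=cv2.connectedComponentsWithStats(m)
    for i in range(1,n):
        if 40<s[i,4]<(400 if cam=='top' else 5000): print(np.round(c[i]),s[i,4],'counter',np.round(at(cam,c[i],.11)[:2],4),'lane',np.round(lane(at(cam,c[i],.155)),4))
E
python3 - <<'E'
from h import *
o=env.get_obs();print(o['tool_pos'],o['force'])
caps('top',f='t11.png')
print(rows([.440,.005,.20],92.3))
E
```

```text
[ 0.59893816 -0.21351242  0.22051088] [-0.50342605 -1.38139773 -0.2409739 ]
[266. 244.] 72 counter [0.5918 0.0699] lane [-0.0008  0.1257]
[286. 244.] 129 counter [0.5932 0.0194] lane [-0.0013  0.0771]
[238. 305.] 128 counter [0.4386 0.1368] lane [-0.1456  0.196 ]
[291. 304.] 122 counter [0.4399 0.0057] lane [-0.1494  0.0699]
(array([ 1.1195, -0.7476,  0.0852]), array([ 0.0032,  0.0009, -0.0014]))
```

>>> {"op": "apply_moves", "data": {
  "moves": [
    [0.2, -0.13, 0.03, 0, 0, 0, 0.65],
    [0.4, -0.26, 0.06, 0, 0, 0, 0.65],
    [0.6, -0.4, 0.08, 0, 0, 0, 0.65],
    [0.8, -0.55, 0.08, 0, 0, 0, 0.65],
    [0.98, -0.7, 0.08, 0, 0, 0, 0.65],
    [0.98, -0.748, 0.08, 0, 0, 0, 0.65],
    [0.98, -0.748, 0.08, 0, 0, 0, 0.65]
  ]
}}

```text
time_s: 26.95
tool_pos: [0.4381, -0.0217, 0.1989]
tool_rot: [-180.0, -0.0, 92.3]
force: [-0.7, -0.4, -0.0]
grip_width: 0.0566
grasp_force: 0.0
```

Run:
```python
from h import *
o=env.get_obs();print(o['tool_pos'],o['tool_rot'])
caps('wrist',f='w12.png');caps('top')
print(rows([.440,.005,.088],92.3))
```

```text
[ 0.43806408 -0.02167026  0.19887648] [-1.79956895e+02 -7.50575821e-03  9.23181396e+01]
[336.   8.] 209 counter [0.4449 0.1259] lane [-0.1395  0.1782]
[551.  60.] 918 counter [0.5804 0.1025] lane [-0.0291  0.1545]
[509.  96.] 299 counter [0.558  0.0809] lane [-0.0482  0.1376]
[492.  98.] 791 counter [0.5474 0.0791] lane [-0.057   0.1365]
[554. 120.] 854 counter [0.5897 0.0674] lane [-0.0226  0.1255]
[589. 188.] 91 counter [0.623  0.0243] lane [0.0032 0.089 ]
[380. 240.] 120 counter [ 0.6038 -0.2187] lane [-0.0003 -0.1524]
[412. 240.] 128 counter [ 0.6058 -0.3022] lane [-0.0017 -0.2328]
[266. 243.] 61 counter [0.5952 0.0712] lane [0.0026 0.1268]
[286. 244.] 128 counter [0.5933 0.0192] lane [-0.0013  0.0769]
[238. 305.] 128 counter [0.4386 0.1368] lane [-0.1456  0.196 ]
(array([0.1409, 0.0056, 0.5565]), array([ 0.0003,  0.0002, -0.0023]))
```

>>> {"op": "apply_moves", "data": {
  "moves": [
    [0.133, 0.008, 0, 0, 0, 0, 0.65],
    [0.133, 0.008, 0.05, 0, 0, 0, 0.65],
    [0.133, 0.008, 0.2, 0, 0, 0, 0.65],
    [0.133, 0.008, 0.35, 0, 0, 0, 0.65],
    [0.133, 0.008, 0.47, 0, 0, 0, 0.65],
    [0.133, 0.008, 0.53, 0, 0, 0, 0.65],
    [0.133, 0.008, 0.556, 0, 0, 0, 0.65],
    [0.133, 0.008, 0.556, 0, 0, 0, 0.65],
    [0.133, 0.008, 0.556, 0, 0, 0, 0],
    [0.133, 0.008, 0.556, 0, 0, 0, 0],
    [0.133, 0.008, 0.556, 0, 0, 0, 0],
    [0.133, 0.008, 0.556, 0, 0, 0, 0],
    [0.133, 0.008, 0.556, 0, 0, 0, 0],
    [0.133, 0.008, 0.4, 0, 0, 0, 0],
    [0.133, 0.008, 0.2, 0, 0, 0, 0],
    [0.133, 0.008, 0, 0, 0, 0, 0],
    [0.133, 0.008, -0.2, 0, 0, 0, 0],
    [0.133, 0.008, -0.32, 0, 0, 0, 0],
    [0.133, 0.008, -0.32, 0, 0, 0, 0]
  ],
  "grip_force": 25
}}

```text
time_s: 28.95
tool_pos: [0.442, 0.0046, 0.267]
tool_rot: [179.6, -0.1, 92.2]
force: [0.3, -1.0, -2.0]
grip_width: 0.0317
grasp_force: 25.0
```

Run:
```python
from h import *
o=env.get_obs();print(o['tool_pos'],o['grip_width'],o['force'])
print(rows([*world(0,.000),.26],92.3),rows([*world(0,.000),.135],92.3))
```

```text
[0.44200101 0.0046013  0.26701297] 0.03171303833818066 [ 0.32902327 -1.00928818 -1.98050516]
(array([-0.351 ,  0.7269,  0.0397]), array([ 0.0046, -0.0007, -0.0014])) (array([-0.3516,  0.7226,  0.6647]), array([ 0.0046, -0.0007, -0.0014]))
```

>>> {"op": "apply_moves", "data": {
  "moves": [
    [-0.12, 0.24, 0.02, 0, 0, 0, 0],
    [-0.24, 0.48, 0.02, 0, 0, 0, 0],
    [-0.33, 0.65, 0.02, 0, 0, 0, 0],
    [-0.352, 0.735, 0.02, 0, 0, 0, 0],
    [-0.352, 0.735, 0.02, 0, 0, 0, 0],
    [-0.352, 0.735, 0.15, 0, 0, 0, 0],
    [-0.352, 0.735, 0.3, 0, 0, 0, 0],
    [-0.352, 0.735, 0.45, 0, 0, 0, 0],
    [-0.352, 0.735, 0.57, 0, 0, 0, 0],
    [-0.352, 0.735, 0.63, 0, 0, 0, 0],
    [-0.352, 0.735, 0.645, 0, 0, 0, 0],
    [-0.352, 0.735, 0.645, 0, 0, 0, 0]
  ]
}}

```text
time_s: 30.15
tool_pos: [0.5892, -0.06, 0.1345]
tool_rot: [-180.0, -0.0, 92.2]
force: [0.6, -0.1, -1.5]
grip_width: 0.0317
grasp_force: 25.0
```

Run:
```python
from h import *
o=env.get_obs();print(o['tool_pos'],o['grip_width'],o['force'],lane(o['tool_pos']))
```

```text
[ 0.58915057 -0.06003574  0.13454959] 0.03168667325146339 [ 0.61269691 -0.05439585 -1.5286119 ] [-8.50183966e-04 -1.62465720e-06]
```

>>> {"op": "apply_moves", "data": {
  "moves": [
    [0, 0, 0.006, 0, 0, 0, 0],
    [0, 0, 0.012, 0, 0, 0, 0],
    [0, 0, 0.012, 0, 0, 0, 0],
    [0, 0, 0.012, 0, 0, 0, 0.4],
    [0, 0, 0.012, 0, 0, 0, 0.5],
    [0, 0, 0.012, 0, 0, 0, 0.6],
    [0, 0, 0.012, 0, 0, 0, 0.65],
    [0, 0, -0.1, 0, 0, 0, 0.65],
    [0, 0, -0.25, 0, 0, 0, 0.65],
    [0, 0, -0.4, 0, 0, 0, 0.65],
    [0, 0, -0.4, 0, 0, 0, 0.65]
  ]
}}

```text
time_s: 31.25
tool_pos: [0.5923, -0.0608, 0.2193]
tool_rot: [179.5, 0.0, 92.2]
force: [0.7, 0.9, 0.2]
grip_width: 0.0564
grasp_force: 0.0
```

Run:
```python
from h import *
o=env.get_obs();print(o['tool_pos'],o['force'])
caps('top')
print(rows([.439,.137,.20],92.3))
```

```text
[ 0.59229097 -0.06081441  0.21934367] [0.65906924 0.87721182 0.21705958]
[380. 240.] 121 counter [ 0.6038 -0.2186] lane [-0.0003 -0.1522]
[413. 240.] 122 counter [ 0.6058 -0.3028] lane [-0.0017 -0.2333]
[266. 244.] 68 counter [0.5932 0.0706] lane [0.0007 0.1264]
[284. 243.] 80 counter [0.5943 0.0243] lane [-0.0001  0.0818]
[238. 305.] 129 counter [0.4387 0.1368] lane [-0.1455  0.196 ]
(array([ 1.0162, -0.723 ,  0.0812]), array([ 0.0032,  0.0001, -0.0015]))
```

>>> {"op": "apply_moves", "data": {
  "moves": [
    [0.15, -0.18, 0.03, 0, 0, 0, 0.65],
    [0.35, -0.34, 0.06, 0, 0, 0, 0.65],
    [0.55, -0.5, 0.08, 0, 0, 0, 0.65],
    [0.78, -0.65, 0.08, 0, 0, 0, 0.65],
    [0.99, -0.715, 0.08, 0, 0, 0, 0.65],
    [0.99, -0.715, 0.08, 0, 0, 0, 0.65],
    [0.99, -0.715, 0.08, 0, 0, 0, 0.65]
  ]
}}

```text
time_s: 32.0
tool_pos: [0.4382, 0.133, 0.1977]
tool_rot: [-179.9, 0.0, 92.4]
force: [1.6, 0.0, 0.4]
grip_width: 0.0567
grasp_force: 0.0
```

Run:
```python
from h import *
o=env.get_obs();print(o['tool_pos'],o['tool_rot'])
caps('top')
print(rows([.439,.1365,.088],92.3))
```

```text
[0.43822045 0.13295305 0.19768575] [-1.79942855e+02  4.72359440e-02  9.23813323e+01]
[380. 240.] 121 counter [ 0.6039 -0.2188] lane [-0.0002 -0.1525]
[413. 240.] 123 counter [ 0.6056 -0.3028] lane [-0.0018 -0.2334]
[266. 244.] 69 counter [0.5931 0.0707] lane [0.0006 0.1264]
[317. 242.] 126 counter [ 0.5973 -0.0594] lane [-0.0005  0.0011]
[286. 244.] 126 counter [0.5935 0.0192] lane [-0.001   0.0769]
(array([0.0253, 0.0017, 0.549 ]), array([-0.0006,  0.0007, -0.001 ]))
```

>>> {"op": "apply_moves", "data": {
  "moves": [
    [0.018, 0.004, 0.05, 0, 0, 0, 0.65],
    [0.018, 0.004, 0.2, 0, 0, 0, 0.65],
    [0.018, 0.004, 0.35, 0, 0, 0, 0.65],
    [0.018, 0.004, 0.47, 0, 0, 0, 0.65],
    [0.018, 0.004, 0.53, 0, 0, 0, 0.65],
    [0.018, 0.004, 0.55, 0, 0, 0, 0.65],
    [0.018, 0.004, 0.55, 0, 0, 0, 0.65],
    [0.018, 0.004, 0.55, 0, 0, 0, 0],
    [0.018, 0.004, 0.55, 0, 0, 0, 0],
    [0.018, 0.004, 0.55, 0, 0, 0, 0],
    [0.018, 0.004, 0.55, 0, 0, 0, 0],
    [0.018, 0.004, 0.55, 0, 0, 0, 0],
    [0.018, 0.004, 0.4, 0, 0, 0, 0],
    [0.018, 0.004, 0.2, 0, 0, 0, 0],
    [0.018, 0.004, 0, 0, 0, 0, 0],
    [0.018, 0.004, -0.2, 0, 0, 0, 0],
    [0.018, 0.004, -0.32, 0, 0, 0, 0],
    [0.018, 0.004, -0.32, 0, 0, 0, 0]
  ],
  "grip_force": 25
}}

```text
time_s: 33.85
tool_pos: [0.4417, 0.1364, 0.266]
tool_rot: [179.6, -0.1, 92.2]
force: [0.4, 0.6, -1.5]
grip_width: 0.0316
grasp_force: 25.0
```

Run:
```python
from h import *
o=env.get_obs();print(o['tool_pos'],o['grip_width'],o['force'])
print(rows([*world(0,.224),.26],92.3),rows([*world(0,.224),.135],92.3))
```

```text
[0.44174887 0.13635604 0.26598757] 0.03158340339186144 [ 0.42243628  0.5746339  -1.4666203 ]
(array([0.1107, 0.7008, 0.0349]), array([ 0.0044, -0.0017, -0.0014])) (array([0.1091, 0.6967, 0.6598]), array([ 0.0044, -0.0017, -0.0014]))
```

>>> {"op": "apply_moves", "data": {
  "moves": [
    [0.03, 0.2, 0.02, 0, 0, 0, 0],
    [0.07, 0.44, 0.02, 0, 0, 0, 0],
    [0.11, 0.64, 0.02, 0, 0, 0, 0],
    [0.11, 0.708, 0.02, 0, 0, 0, 0],
    [0.11, 0.708, 0.02, 0, 0, 0, 0],
    [0.11, 0.708, 0.15, 0, 0, 0, 0],
    [0.11, 0.708, 0.3, 0, 0, 0, 0],
    [0.11, 0.708, 0.45, 0, 0, 0, 0],
    [0.11, 0.708, 0.57, 0, 0, 0, 0],
    [0.11, 0.708, 0.625, 0, 0, 0, 0],
    [0.11, 0.708, 0.64, 0, 0, 0, 0],
    [0.11, 0.708, 0.64, 0, 0, 0, 0]
  ]
}}

```text
time_s: 35.05
tool_pos: [0.5801, 0.1631, 0.1347]
tool_rot: [180.0, -0.0, 92.2]
force: [0.3, -0.4, -3.3]
grip_width: 0.0314
grasp_force: 25.2
```

Run:
```python
from h import *
o=env.get_obs();print(o['tool_pos'],o['grip_width'],o['force'],lane(o['tool_pos']))
```

```text
[0.58014085 0.16306503 0.13465374] 0.03137338227147903 [ 0.31148333 -0.39279866 -3.33809041] [-0.00089921  0.223281  ]
```

Releasing and rising.

>>> {"op": "apply_moves", "data": {
  "moves": [
    [0, 0, 0.006, 0, 0, 0, 0],
    [0, 0, 0.012, 0, 0, 0, 0],
    [0, 0, 0.012, 0, 0, 0, 0],
    [0, 0, 0.012, 0, 0, 0, 0.4],
    [0, 0, 0.012, 0, 0, 0, 0.5],
    [0, 0, 0.012, 0, 0, 0, 0.6],
    [0, 0, 0.012, 0, 0, 0, 0.65],
    [0, 0, -0.1, 0, 0, 0, 0.65],
    [0, 0, -0.3, 0, 0, 0, 0.65],
    [0, 0, -0.5, 0, 0, 0, 0.65],
    [0, 0, -0.7, 0, 0, 0, 0.65],
    [0, 0, -0.8, 0, 0, 0, 0.65],
    [0, 0, -0.8, 0, 0, 0, 0.65]
  ]
}}

```text
time_s: 36.35
tool_pos: [0.5823, 0.1634, 0.2986]
tool_rot: [179.6, -0.1, 92.2]
force: [0.4, -0.0, 0.1]
grip_width: 0.0561
grasp_force: 0.0
```

Run:
```python
from h import *
o=env.get_obs();print(o['tool_pos'],o['force'])
caps('top')
a=shot('scene','s13.png');cv2.imwrite('pics/s13c.png',cv2.resize(a[190:300,140:540],None,fx=2,fy=2)[:,:,::-1])
print(rows([.5752,.3052,.30],182.3))
```

```text
[0.58231077 0.16344459 0.29863707] [ 0.37506206 -0.00156989  0.14349069]
[229. 185.] 258 counter [0.7481 0.1698] lane [0.1535 0.2158]
[390. 241.] 132 counter [ 0.6012 -0.2457] lane [-0.0038 -0.1782]
[412. 240.] 132 counter [ 0.6053 -0.3021] lane [-0.0022 -0.2327]
[266. 244.] 76 counter [0.5914 0.07  ] lane [-0.0011  0.1258]
[317. 243.] 129 counter [ 0.597  -0.0595] lane [-0.0008  0.0011]
[341. 242.] 42 counter [ 0.5992 -0.1205] lane [-0.001  -0.0577]
[229. 245.] 65 counter [0.5894 0.1649] lane [0.0007 0.2172]
[286. 244.] 129 counter [0.5932 0.0194] lane [-0.0013  0.0771]
(array([ 7.113e-01,  7.000e-04, -2.900e-02]), array([ 1.0000e-04,  0.0000e+00, -1.0486e+00]))
```

View pics/s13c.png

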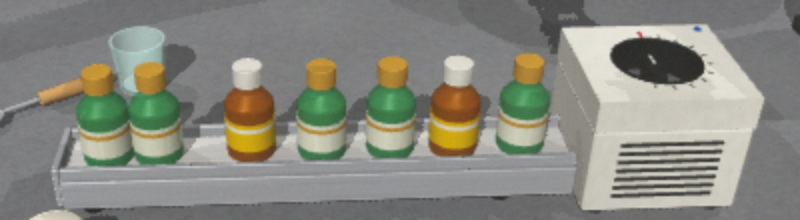

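All seven bottles stand upright in the lane in the scene crop. One green bottle was nudged to lane y -0.178, which is still fine, and the dial is still OFF. Back to the dial.

>>> {"op": "apply_moves", "data": {
  "moves": [
    [0.2, 0, -0.03, 0, 0, -0.1, 0.4],
    [0.4, 0, -0.03, 0, 0, -0.2, 0.4],
    [0.6, 0, -0.03, 0, 0, -0.3, 0.4],
    [0.711, 0, -0.03, 0, 0, -0.4, 0.4],
    [0.711, 0, -0.03, 0, 0, -0.5, 0.4],
    [0.711, 0, -0.03, 0, 0, -0.6, 0.4],
    [0.711, 0, -0.03, 0, 0, -0.7, 0.4],
    [0.711, 0, -0.03, 0, 0, -0.8, 0.4],
    [0.711, 0, -0.03, 0, 0, -0.9, 0.4],
    [0.711, 0, -0.03, 0, 0, -0.99, 0.4],
    [0.711, 0, -0.03, 0, 0, -0.99, 0.4],
    [0.711, 0, -0.03, 0, 0, -0.99, 0.4]
  ]
}}

```text
time_s: 37.65
tool_pos: [0.5746, 0.3048, 0.2989]
tool_rot: [-179.9, -0.1, 177.1]
force: [-0.3, -0.9, 1.0]
grip_width: 0.0346
grasp_force: 0.0
```

Run:
```python
from h import *
o=env.get_obs();print(o['tool_pos'],o['tool_rot'],o['qpos'],o['grip_width'])
print(rows([.5750,.3050,.120],182.3))
caps('top')
```

```text
[0.57463155 0.30483958 0.29887228] [-1.79924110e+02 -1.25014354e-01  1.77075291e+02] [-29.03577743  17.27459626  -1.63036566  75.92175242   0.47899308
  86.95647199  56.45607495] 0.034578156391900476
(array([-0.0038,  0.0021,  0.8944]), array([-0.0008, -0.0015, -0.0608]))
[ 85. 153.] 53 counter [0.8305 0.5498] lane [0.2474 0.5782]
[ 31. 162.] 222 counter [0.8039 0.6893] lane [0.2273 0.7134]
[390. 241.] 131 counter [ 0.6015 -0.246 ] lane [-0.0036 -0.1785]
[412. 240.] 131 counter [ 0.6054 -0.3022] lane [-0.002  -0.2327]
[266. 244.] 69 counter [0.5929 0.0705] lane [0.0004 0.1262]
[317. 243.] 128 counter [ 0.597  -0.0594] lane [-0.0007  0.0012]
[226. 245.] 131 counter [0.588  0.1719] lane [-0.0004  0.224 ]
[286. 244.] 129 counter [0.5932 0.0194] lane [-0.0013  0.0771]
```

>>> {"op": "apply_moves", "data": {
  "moves": [
    [-0.002, 0.002, 0.1, 0, 0, -0.061, 0.4],
    [-0.002, 0.002, 0.3, 0, 0, -0.061, 0.4],
    [-0.002, 0.002, 0.5, 0, 0, -0.061, 0.4],
    [-0.002, 0.002, 0.65, 0, 0, -0.061, 0.4],
    [-0.002, 0.002, 0.76, 0, 0, -0.061, 0.4],
    [-0.002, 0.002, 0.84, 0, 0, -0.061, 0.4],
    [-0.002, 0.002, 0.885, 0, 0, -0.061, 0.4],
    [-0.002, 0.002, 0.89, 0, 0, -0.061, 0.4],
    [-0.002, 0.002, 0.89, 0, 0, -0.061, 0],
    [-0.002, 0.002, 0.89, 0, 0, -0.061, 0],
    [-0.002, 0.002, 0.89, 0, 0, -0.061, 0],
    [-0.002, 0.002, 0.89, 0, 0, -0.061, 0],
    [-0.002, 0.002, 0.89, 0, 0, -0.061, 0]
  ],
  "grip_force": 20
}}

```text
time_s: 39.0
tool_pos: [0.5762, 0.3045, 0.1238]
tool_rot: [-180.0, 0.1, -177.6]
force: [-1.0, -3.3, 5.8]
grip_width: 0.0139
grasp_force: 20.0
```

>>> {"op": "apply_moves", "data": {
  "moves": [
    [0, 0, 0, 0, 0, 0.08, 0],
    [0, 0, 0, 0, 0, 0.16, 0],
    [0, 0, 0, 0, 0, 0.24, 0],
    [0, 0, 0, 0, 0, 0.32, 0],
    [0, 0, 0, 0, 0, 0.4, 0],
    [0, 0, 0, 0, 0, 0.48, 0],
    [0, 0, 0, 0, 0, 0.56, 0],
    [0, 0, 0, 0, 0, 0.64, 0],
    [0, 0, 0, 0, 0, 0.72, 0],
    [0, 0, 0, 0, 0, 0.8, 0],
    [0, 0, 0, 0, 0, 0.88, 0],
    [0, 0, 0, 0, 0, 0.931, 0],
    [0, 0, 0, 0, 0, 0.931, 0],
    [0, 0, 0, 0, 0, 0.931, 0]
  ]
}}

```text
time_s: 40.4
tool_pos: [0.5755, 0.3035, 0.1237]
tool_rot: [-179.9, 0.1, 102.4]
force: [-4.1, -5.6, 7.2]
grip_width: 0.0136
grasp_force: 20.0
```

Yaw went from 182.4° to 102.4°, exactly 80°. Releasing, rising and checking.

>>> {"op": "apply_moves", "data": {
  "moves": [
    [0, 0, 0, 0, 0, 0.931, 0.4],
    [0, 0, 0, 0, 0, 0, 0.4],
    [0, 0, 0, 0, 0, 0, 0.4],
    [0, 0, 0, 0, 0, 0, 0.4],
    [0, 0, -0.2, 0, 0, 0, 0.4],
    [0, 0, -0.45, 0, 0, 0, 0.4],
    [0, 0, -0.7, 0, 0, 0, 0.4],
    [0, 0, -0.9, 0, 0, 0, 0.4],
    [0, 0, -0.9, 0, 0, 0, 0.4]
  ]
}}

```text
time_s: 41.3
tool_pos: [0.5781, 0.3071, 0.3105]
tool_rot: [179.3, -0.3, 102.4]
force: [1.3, 1.0, 0.9]
grip_width: 0.0351
grasp_force: 0.0
```

Run:
```python
from h import *
o=env.get_obs();print(o['tool_pos'],o['tool_rot'],o['grip_width'],o['force'])
a=shot('wrist','w14.png');b=shot('scene','s14.png')
cv2.imwrite('pics/p14.png',np.hstack([cv2.resize(a[120:300,200:420],(391,320)),b[100:420,140:540]])[:,:,::-1])
caps('top')
```

```text
[0.57808395 0.30706909 0.31051721] [179.29914609  -0.26023316 102.38195043] 0.03511034136424189 [1.2664186  0.95039257 0.93867107]
[ 85. 153.] 52 counter [0.8304 0.55  ] lane [0.2474 0.5784]
[ 30. 162.] 151 counter [0.8059 0.6926] lane [0.2293 0.7165]
[390. 241.] 131 counter [ 0.6014 -0.2458] lane [-0.0037 -0.1783]
[412. 240.] 132 counter [ 0.6053 -0.3021] lane [-0.0022 -0.2327]
[266. 244.] 73 counter [0.592  0.0702] lane [-0.0006  0.126 ]
[317. 243.] 128 counter [ 0.597  -0.0593] lane [-0.0007  0.0012]
[226. 245.] 131 counter [0.588  0.1719] lane [-0.0004  0.224 ]
[286. 244.] 129 counter [0.5932 0.0194] lane [-0.0013  0.0771]
```

View pics/p14.png

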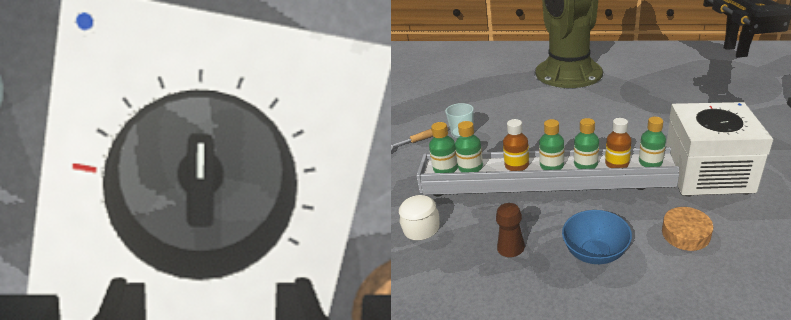

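The pointer at (201,160) points straight at the fourth tick, (200,75), counting from the red one at (84,168). All seven bottles stand upright. Handing in.

```bash
python3 -c "
from cell import env
print(env.sign_off())"
```

```text
the job is handed in; nothing more can be done
None
```

The job is handed in, with no verdict returned: the dial went off first, all seven bottles were then stood upright in the lane, and the dial now points at the fourth click from OFF in the last picture.

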